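# Shelve the column cartons by height

### The arm

A 6-joint arm with a two-finger parallel gripper is mounted at the origin on the work surface. World frame = base frame: x ahead of the robot, y to its left, z up, the work surface at z = 0. Lengths are in m, angles in rad, forces in N, time in s.
With the tool pointing down it reaches from about 0.3 to 0.775 m from the base axis. Payload 14.6 kg.
Tool frame: the origin (TCP) lies at the very end of the fingers, on their centre line; the grasp point (between the pads) lies grip_point_offset behind it (grip_point_offset is the distance from the TCP to the grasp point, in m); x points along the fingers, y is the direction in which the jaws open and shut, and the axes are right-handed (so a half turn about x gives the same grasp; the last joint's range is limited). The gripper opens to 94 mm and grips with 3 to 60 N. Pads are 16 mm wide; open, the fingers measure 119 mm over their backs; the gripper's body (75 mm by 177 mm) begins 78 mm behind the grasp point.
Start: joints at [1.242, 0.3, 1.521, -0, 1.321, -0.067], TCP at [0.142, 0.531, 0.167] pointing down, gripper open.
Joint ranges: [-3.03, 3.03], [-0.79, 2.21], [0.23, 2.52], [-1.04, 4.18], [0, 3.07], [-2.55, 2.55]. Speed limits (rad/s): [2.22, 2.22, 2.57, 3.14, 3.14, 3.14].

### API

Orientations are given as [roll, pitch, yaw] about the fixed x, y, z axes, in that order (R = Rz(yaw) Ry(pitch) Rx(roll)).
In Python, from bench import * gives the robot as it stands. The module is installed in compiled form; this text tells all that it offers.
- The arm moves only by the shell command python3 -m inch 'ROWS'. ROWS is JSON, a list of rows, each an object of numbers: "ax", "ay", "az": the turn, a rotation vector about the tool's x, y, z in degrees; "tx", "ty", "tz": the shift along the tool's x, y, z in m; "fingers": the opening, from 0 (shut) to 1 (fully open). In form: [{"ax": .., "ay": .., "az": .., "tx": .., "ty": .., "tz": .., "fingers": ..}, ...]. A call has 1 to 20 rows; each row is the pose to reach, as a shift and turn from the pose measured when the call began, along the tool's axes at that moment; what a row does not reach only later rows make up. A row lasts 1/12 s, in which the tool goes at most 41.7 mm and 7.16 degrees, less where a joint would pass 70% of its speed; a pose out of reach is approached as far as the arm can. A call with a gripper value outside its range is refused whole. The fingers move at their own pace and stop on an object; the grip force is fixed at half the most. Time passes only in rows, so rows that repeat a pose let the fingers close. It gives the time, the measured TCP pose, the force and the opening at its end, in the units of the state.
- read_state(): the state, without advancing time (a new reading comes with each control period).
- camera(name): name is "side" or "top" or "wrist"; returns (picture, depth): 400x640x3 uint8, red, green, blue; 400x640 float32, m along the optical axis (not along the pixel's ray), 0 where there is no reading.
- camera_model(name): a dict with "vfov" (degrees; the focal length in pixels is half the picture's height over the tangent of half this angle, whatever the lens; pixels are square), "cx", "cy" (the principal point, pixels), "k1" (the pictures are not rectified: a ray, as slopes to the right and down, at radius r is drawn at 1 + k1 r^2 times it, then the intrinsics apply), "pose" (4x4, takes a point from camera to world coordinates). Camera axes: x right, y up, looking along -z (the intrinsics and any distortion apply to the point x, -y, -z); pixel columns grow to the right and rows downward; lengths in m; the calibration is good to about 2 mm. A picture is of the moment at which its call begins: read the wrist's pose just before it. camera_model takes no time and is no camera call; for the wrist camera it gives the pose at the moment of the call.
- sign_off(): hands the job in, once; it reports no verdict.
The state is a dict: "time": time; "q": joint angles; "joint_velocities": joint speeds; "joint_torque": joint torques, N m; "position": TCP position; "tool_rot": TCP orientation; "ft_force": force on the tool from outside, world axes, zero at the start; "wrist_torque": the same for the moment, N m; "grip_width": finger opening in m.
Only numpy, scipy, OpenCV 4.12 (cv2) and the standard library are available. Lean on these libraries where they do the work, as an engineer would, in place of code of your own. Each camera call takes 0.05 s, during which the arm holds its last target. There are 200 camera calls.

### The job

Put the four column cartons away in the white rack: standing upright in one row, square to the rack and wholly on its board, in order of height with the tallest against the fixed end wall and the shortest next to the sliding stop, and with the stop pushed up so that the row is packed snug between wall and stop. Do not knock any carton over, and leave the beaker and the vial standing where they are.

Things in the scene. Friction and masses are not known exactly. Their poses are not given: they have to be found in the camera images.
- carton_a_center (a point): centre (half-way up) of the tallest of four upright column cartons: plain brown cardboard boxes with white picture labels, all 50 mm along own x, 32 mm along own y, and this one 141 mm high (own z, up). Stands on the bench at the start, about 0.1 kg; either way round is the same
- carton_b_center (a point): centre (half-way up) of the second tallest of four upright column cartons: plain brown cardboard boxes with white picture labels, all 50 mm along own x, 32 mm along own y, and this one 119 mm high (own z, up). Stands on the bench at the start, about 0.1 kg; either way round is the same
- carton_c_center (a point): centre (half-way up) of the second shortest of four upright column cartons: plain brown cardboard boxes with white picture labels, all 50 mm along own x, 32 mm along own y, and this one 97 mm high (own z, up). Stands on the bench at the start, about 0.1 kg; either way round is the same
- carton_d_center (a point): centre (half-way up) of the shortest of four upright column cartons: plain brown cardboard boxes with white picture labels, all 50 mm along own x, 32 mm along own y, and this one 75 mm high (own z, up). Stands on the bench at the start, about 0.1 kg; either way round is the same
- rack: white painted column rack, fixed to the bench, open to both sides; its x is across the board and its y along the row, z up; origin on the bench. Board 76 mm across (x -38 to +38 mm), y -175 to +125 mm, 12 mm thick, so cartons stand at z = 12 mm. The fixed end wall stands at the +y end: inner face at y = +110 mm, top at z = 82 mm. The sliding end stop is at the other (-y) end
- stop (a joint): travel of the sliding end stop in m: 0 = fully open, grows as the stop moves towards the fixed wall (rack's +y), limit 0.10. The stop is an aluminium plate whose inner face is at rack y = -95 mm + travel, top at rack z = 72 mm. With the four cartons packed without gaps the travel is 0.077. It slides with about 1.5 N of friction and stays where it is left
- stop_grip (a point): point in the black upright grip tab of the sliding stop, 18 mm below the tab's top, on its centre line. The tab is 24 mm along rack x, 18 mm along rack y, its top at rack z = 76 mm; it stands 51 mm outside (rack -y) of the stop's inner face, on a low foot whose top is at rack z = 24 mm. Axes as the rack's
- beaker: clear glass beaker, 52 mm across, 60 mm high, standing among the cartons; origin at the centre of its underside. Not part of the job
- vial: small amber glass vial with white cap, 24 mm across, 42 mm high, standing among the cartons; origin at the centre of its underside. Not part of the job

How it is judged:
At the end, for the whole second after the job is handed in: Cartons upright (lean < 0.1 rad) on the board (height +-4 mm, across +-13 mm, turned < 0.17 rad), in order of height from the fixed wall, tallest first, each within 10 mm of its place in a gapless row; stop travel over 0.070 m (under 7 mm of slack) (y of carton_a_center in the frame of rack between 0.084 and 0.104 m and x of carton_a_center in the frame of rack between -0.013 and 0.013 m and z of carton_a_center in the frame of rack between 0.0785 and 0.0865 m and angle between each of carton_a_center, carton_b_center, carton_c_center, carton_d_center's own z axis and vertical below 0.1 rad and angle between the x axis of each of carton_a_center, carton_b_center, carton_c_center, carton_d_center and the x axis of rack, either way round below 0.17 rad and y of carton_b_center in the frame of rack between 0.052 and 0.072 m and x of carton_b_center in the frame of rack between -0.013 and 0.013 m and z of carton_b_center in the frame of rack between 0.0675 and 0.0755 m and y of carton_c_center in the frame of rack between 0.02 and 0.04 m and x of carton_c_center in the frame of rack between -0.013 and 0.013 m and z of carton_c_center in the frame of rack between 0.0565 and 0.0645 m and y of carton_d_center in the frame of rack between -0.012 and 0.008 m and x of carton_d_center in the frame of rack between -0.013 and 0.013 m and z of carton_d_center in the frame of rack between 0.0455 and 0.0535 m and value of joint stop above 0.07 m); the robot touches nothing.
It fails at once if a carton is knocked over (leans more than 45 degrees) (angle between any of carton_a_center, carton_b_center, carton_c_center, carton_d_center's own z axis and vertical above 0.785 rad).
It fails at once if the beaker or the vial is knocked over or shoved more than 30 mm (angle between any of beaker, vial's own z axis and vertical above 0.6 rad or distance of any of beaker, vial from where it was at the start of the episode above 0.03 m).
It also fails if it takes over 122 s, if anything falls off the work surface, if the arm or the gripper's body presses on something with over 40 N, if the wrist force passes 120 N, or if a joint passes its speed limit or range.

## Working session

There is one attempt and no reset: what is moved stays moved. The work goes in short steps, Python scripts to look and compute and a shell command to move; the robot and the scene stay as the last step left them, time stands still between calls to the robot, and variables do not carry over. Pictures are saved under pics/ and viewed, about 12 in all and at most 16, crops included, and the job is handed in when it is done.

```bash
mkdir -p pics
cat > h.py <<'E'
from bench import *
import numpy as np, cv2
def snap(name):
    m=camera_model(name); p,d=camera(name); return p,d,m
def rays(m,uv,shape=(400,640)):
    uv=np.atleast_2d(np.asarray(uv,float)); f=shape[0]/2/np.tan(np.radians(m['vfov'])/2)
    K=np.array([[f,0,m['cx']],[0,f,m['cy']],[0,0,1]])
    n=cv2.undistortPoints(uv[:,None,:],K,np.array([m['k1'],0,0,0,0.]))[:,0]
    return np.c_[n[:,0],-n[:,1],-np.ones(len(n))]
def onplane(m,uv,z):
    P=np.array(m['pose']); r=rays(m,uv)@P[:3,:3].T; o=P[:3,3]
    return o+r*((z-o[2])/r[:,2])[:,None]
def cloud(m,d):
    v,u=np.mgrid[0:400,0:640]; r=rays(m,np.c_[u.ravel(),v.ravel()])
    P=np.array(m['pose']); w=(r*d.ravel()[:,None])@P[:3,:3].T+P[:3,3]
    w[d.ravel()==0]=np.nan
    return w.reshape(400,640,3)
def save(n,p): cv2.imwrite('pics/'+n+'.png',cv2.cvtColor(p,cv2.COLOR_RGB2BGR))
E
python3 - <<'E'
from h import *
for n in ('top','side'):
    p,d,m=snap(n); save(n+'0',p); np.savez(n+'0.npz',p=p,d=d)
    print(n,{k:np.round(v,4).tolist() for k,v in m.items()}, (d>0).mean(), d[d>0].min(), d.max())
s=read_state(); print({k:np.round(v,3).tolist() for k,v in s.items()})
import bench; print([x for x in dir(bench) if not x.startswith('_')], globals().get('grip_point_offset'))
E
```

```text
top {'vfov': 57.5927, 'cx': 322.555, 'cy': 203.9714, 'k1': -0.0702, 'pose': [[-0.0212, 0.9888, -0.1479, 0.4234], [-0.9988, -0.0144, 0.047, 0.0259], [0.0444, 0.1487, 0.9879, 0.8405], [0.0, 0.0, 0.0, 1.0]]} 0.99595703125 0.6733232 1.6219416
side {'vfov': 46.173, 'cx': 316.7106, 'cy': 197.3125, 'k1': -0.0643, 'pose': [[0.8728, 0.2513, -0.4183, 0.1363], [-0.488, 0.4531, -0.746, -0.7537], [0.0021, 0.8553, 0.5181, 0.6128], [0.0, 0.0, 0.0, 1.0]]} 0.99596875 0.59963644 3.1418464
{'time': 0.1, 'q': [1.242, 0.3, 1.522, -0.0, 1.321, -0.067], 'joint_velocities': [-0.001, -0.001, -0.001, -0.0, -0.0, -0.002], 'joint_torque': [0.0, -53.264, -35.327, 0.071, 0.024, -0.0], 'position': [0.142, 0.531, 0.167], 'tool_rot': [-1.606, 1.57, -1.868], 'ft_force': [-0.344, 0.194, 0.137], 'wrist_torque': [0.013, -0.1, -0.009], 'grip_width': 0.094}
['Unreachable', 'camera', 'camera_model', 'grip_point_offset', 'read_state', 'sign_off'] 0.0188
```

View pics/top0.png

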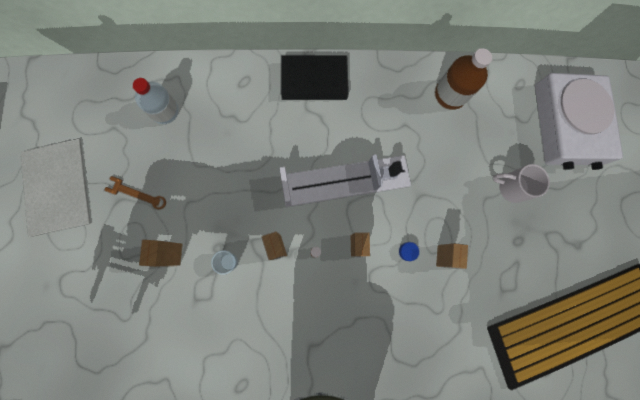

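View pics/side0.png

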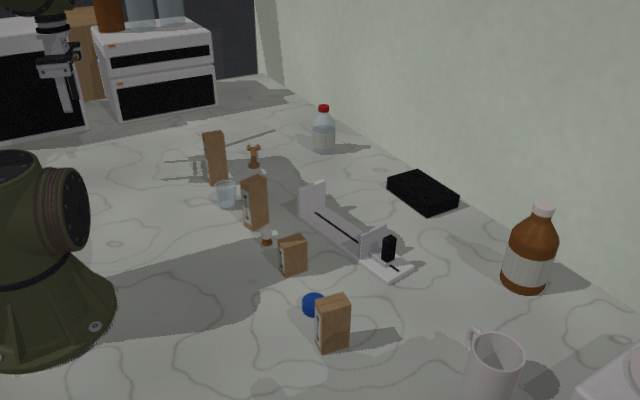

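The top view shows four brown cartons: the tall one at (160,253), the next at (274,245), a small one at (360,244) and another at (452,255). The beaker is at (223,261), the vial at (316,252) and a blue ball at (409,251). The rack runs from its wall at (285,185) to the tab at (397,170). The side view confirms the height order: far to near is tall A, B, short D, then C.

```bash
cat >> h.py <<'E'
def brown(p):
    h=cv2.cvtColor(p,cv2.COLOR_RGB2HSV); return ((h[...,0]<22)&(h[...,1]>70)&(h[...,2]>40))
def tops(p,d,m,mask,minpx=60):
    """connected blobs -> top-face rects (centre, short/long, angle of long axis in world xy, height)"""
    W=cloud(m,d); n,l,st,c=cv2.connectedComponentsWithStats(mask.astype(np.uint8))
    out=[]
    for i in range(1,n):
        if st[i,4]<minpx: continue
        P=W[l==i]; P=P[~np.isnan(P[:,0])]
        if len(P)<minpx: continue
        zt=np.percentile(P[:,2],90)
        T=P[P[:,2]>zt-0.006]; z=np.median(T[:,2])
        # outline of top-face pixels recast on the plane z
        mk=((l==i)&(W[...,2]>zt-0.006)).astype(np.uint8)
        ct=max(cv2.findContours(mk,0,cv2.CHAIN_APPROX_NONE)[0],key=cv2.contourArea)[:,0]
        Q=onplane(m,ct,z)[:,:2]
        (cx,cy),(w,h),a=cv2.minAreaRect((Q*1000).astype(np.float32))
        if w<h: w,h,a=h,w,a+90
        out.append(dict(px=c[i].round().tolist(),xy=(round(cx,1),round(cy,1)),size=(round(w,1),round(h,1)),ang=round((a+90)%180-90,1),z=round(z*1000,1),n=int(mk.sum())))
    return out
E
python3 - <<'E'
from h import *
for n in('top','side'):
    f=np.load(n+'0.npz'); p,d=f['p'],f['d']; m=camera_model(n); W=cloud(m,d)
    r=(W[...,0]>0.2)&(W[...,0]<0.75)&(abs(W[...,1])<0.5)
    b=W[r&(abs(W[...,2])<.008)]; print(n,'bench z med/std',np.median(b[:,2]),b[:,2].std())
    print('brown');[print(o) for o in tops(p,d,m,brown(p)&r)]
    hs=cv2.cvtColor(p,cv2.COLOR_RGB2HSV)
    hi=r&(W[...,2]>0.03)&~brown(p)
    print('other high');[print(o) for o in tops(p,d,m,hi,30)]
    wb=r&(W[...,2]>0.006)&(W[...,2]<0.03)&~brown(p)
    print('board');[print(o) for o in tops(p,d,m,wb,300)]
E
```

```text
top bench z med/std -0.0009704974940948352 0.0015952623462649695
brown
{'px': [134.0, 193.0], 'xy': (581.6, 419.8), 'size': (148.3, 37.5), 'ang': 71.1, 'z': np.float64(6.2), 'n': 493}
{'px': [274.0, 245.0], 'xy': (450.8, 91.8), 'size': (48.0, 30.8), 'ang': 17.4, 'z': np.float64(118.0), 'n': 386}
{'px': [360.0, 244.0], 'xy': (451.6, -91.2), 'size': (46.3, 32.0), 'ang': -1.3, 'z': np.float64(74.3), 'n': 343}
{'px': [160.0, 253.0], 'xy': (439.5, 325.4), 'size': (49.2, 33.6), 'ang': -5.8, 'z': np.float64(140.0), 'n': 445}
{'px': [452.0, 255.0], 'xy': (421.7, -292.7), 'size': (49.3, 32.5), 'ang': -8.2, 'z': np.float64(95.7), 'n': 350}
{'px': [520.0, 334.0], 'xy': (237.2, -462.2), 'size': (100.5, 78.0), 'ang': -73.9, 'z': np.float64(21.9), 'n': 1078}
other high
{'px': [156.0, 116.0], 'xy': (748.5, 361.1), 'size': (9.2, 2.3), 'ang': 88.8, 'z': np.float64(74.1), 'n': 6}
{'px': [376.0, 172.0], 'xy': (611.8, -131.8), 'size': (70.6, 11.3), 'ang': 8.2, 'z': np.float64(70.0), 'n': 151}
{'px': [396.0, 169.0], 'xy': (618.7, -177.1), 'size': (24.1, 18.5), 'ang': 8.0, 'z': np.float64(73.8), 'n': 90}

[... 2096 characters left out ...]
oat64(98.7), 'n': 45}
{'px': [378.0, 241.0], 'xy': (610.2, -138.4), 'size': (73.2, 15.7), 'ang': 8.0, 'z': np.float64(71.4), 'n': 256}
{'px': [266.0, 233.0], 'xy': (437.0, -0.1), 'size': (26.1, 21.0), 'ang': 65.5, 'z': np.float64(41.5), 'n': 75}
{'px': [280.0, 254.0], 'xy': (427.1, -87.3), 'size': (49.3, 6.8), 'ang': 77.4, 'z': np.float64(63.3), 'n': 30}
{'px': [317.0, 322.0], 'xy': (397.8, -286.2), 'size': (44.6, 5.1), 'ang': 75.8, 'z': np.float64(81.7), 'n': 38}
{'px': [488.0, 353.0], 'xy': (582.0, -475.3), 'size': (81.4, 51.1), 'ang': 0.3, 'z': np.float64(83.5), 'n': 413}
board
{'px': [353.0, 242.0], 'xy': (609.4, -163.4), 'size': (67.5, 66.0), 'ang': 5.4, 'z': np.float64(22.8), 'n': 457}
```

Measured heights are 140, 118, 96 and 74 mm, within about 1 mm of the text in both views. The rack's x axis is at +8.2° and its origin is near (600,-45) mm. I'm writing the planning helper next.

```bash
cat >> h.py <<'E'
from scipy.spatial.transform import Rotation as Ro
TH=8.2; RO=np.array([600.1,-45.2]); c_,s_=np.cos(np.radians(TH)),np.sin(np.radians(TH))
RK=np.array([[c_,-s_],[s_,c_]])
def rk(x,y): return RO+RK@np.array([x,y])          # rack mm -> world mm
def torack(xy): return RK.T@(np.array(xy)-RO)
def tool():
    s=read_state(); return np.array(s['position'])*1000, Ro.from_euler('xyz',s['tool_rot']), s
def plan(goals):
    """goals: (x,y mm, z of grasp point mm, jaw angle deg world). Shift in tool axes (m), turn about tool axes (deg)."""
    p,R,s=tool(); y=R.as_matrix()[:,1]; print('t',round(s['time'],2),'tcp',p.round(1),'jaw',np.degrees(np.arctan2(y[1],y[0])).round(1),'tilt',R.as_matrix()[:,0].round(3),'q',np.round(s['q'],2),'w',round(s['grip_width'],4),'F',np.round(s['ft_force'],1))
    for x,yy,z,a in goals:
        best=[]
        for k in(0,180):
            t=np.radians(a+k); Y=np.array([np.cos(t),np.sin(t),0]); X=np.array([0,0,-1.])
            G=Ro.from_matrix(np.c_[X,Y,np.cross(X,Y)]); best.append(((R.inv()*G).as_rotvec(degrees=True)))
        rv=min(best,key=np.linalg.norm)
        d=R.inv().apply(np.array([x,yy,z-grip_point_offset*1000])-p)/1000
        print('  t',d.round(4),'a',rv.round(2))
E
python3 - <<'E'
from h import *
print(grip_point_offset, rk(0,92),rk(0,58),rk(0,24),rk(0,-10))
plan([(438.5,323,215,-5),(438.5,323,111,-5)])
E
```

```text
0.0188 [586.9781381   45.85941324] [591.82752185  12.20702139] [596.67690559 -21.44537046] [601.52628934 -55.09776231]
t 0.1 tcp [142.3 531.  166.5] jaw 75.0 tilt [-0.    -0.001 -1.   ] q [ 1.24  0.3   1.52 -0.    1.32 -0.07] w 0.094 F [-0.3  0.2  0.1]
  t [-0.0295 -0.1243  0.34  ] a [8.e+01 4.e-02 5.e-02]
  t [ 0.0745 -0.1242  0.34  ] a [8.e+01 4.e-02 5.e-02]
```

```bash
python3 -m inch '[{"tx":-0.03,"ty":-0.122,"tz":0.3405,"ax":80,"fingers":1},{"tx":-0.03,"ty":-0.122,"tz":0.3405,"ax":80,"fingers":1},{"tx":-0.03,"ty":-0.122,"tz":0.3405,"ax":80,"fingers":1},{"tx":-0.03,"ty":-0.122,"tz":0.3405,"ax":80,"fingers":1},{"tx":-0.03,"ty":-0.122,"tz":0.3405,"ax":80,"fingers":1},{"tx":-0.03,"ty":-0.122,"tz":0.3405,"ax":80,"fingers":1},{"tx":-0.03,"ty":-0.122,"tz":0.3405,"ax":80,"fingers":1},{"tx":-0.03,"ty":-0.122,"tz":0.3405,"ax":80,"fingers":1},{"tx":-0.03,"ty":-0.122,"tz":0.3405,"ax":80,"fingers":1},{"tx":-0.03,"ty":-0.122,"tz":0.3405,"ax":80,"fingers":1},{"tx":-0.03,"ty":-0.122,"tz":0.3405,"ax":80,"fingers":1},{"tx":-0.03,"ty":-0.122,"tz":0.3405,"ax":80,"fingers":1},{"tx":-0.03,"ty":-0.122,"tz":0.3405,"ax":80,"fingers":1},{"tx":-0.03,"ty":-0.122,"tz":0.3405,"ax":80,"fingers":1}]'
python3 - <<'E'
from h import *
plan([(439.5,325,215,-5),(439.5,325,111,-5)])
p,d,m=snap('wrist'); save('w1',p); print(np.round(m['pose'],3).tolist(),m['vfov'])
W=cloud(m,d); [print(o) for o in tops(p,d,m,brown(p)&(W[...,2]>.05),100)]
E
```

```text
t 0.1 tcp [142.3 531.  166.5] jaw 75.0 tilt [-0.    -0.001 -1.   ] q [ 1.24  0.3   1.52 -0.    1.32 -0.07] w 0.094 F [-0.3  0.2  0.1]
  t [-0.0295 -0.1221  0.3404] a [8.e+01 4.e-02 5.e-02]
  t [ 0.0745 -0.122   0.3404] a [8.e+01 4.e-02 5.e-02]
[[0.259, -0.93, -0.26, 0.066], [0.966, 0.249, 0.071, 0.551], [-0.002, -0.269, 0.963, 0.385], [0.0, 0.0, 0.0, 1.0]] 68.17717485156975
{'px': [142.0, 318.0], 'xy': (103.5, 491.5), 'size': (15.9, 6.2), 'ang': -15.2, 'z': np.float64(322.0), 'n': 659}
{'px': [502.0, 318.0], 'xy': (128.6, 583.8), 'size': (15.6, 6.2), 'ang': -15.6, 'z': np.float64(321.8), 'n': 666}
{'px': [458.0, 373.0], 'xy': (130.7, 565.2), 'size': (72.7, 5.7), 'ang': 75.1, 'z': np.float64(330.4), 'n': 3983}invalid input
```

View pics/w1.png

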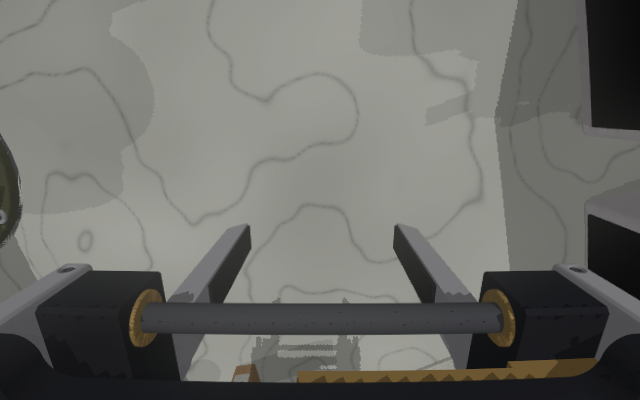

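The wrist view shows only bare bench between the fingers at (240,240) and (405,240). The arm had not moved because the call was refused, so I'm giving all seven keys.

```bash
python3 -m inch '[{"ax":80,"ay":0,"az":0,"tx":-0.03,"ty":-0.122,"tz":0.3405,"fingers":1},{"ax":80,"ay":0,"az":0,"tx":-0.03,"ty":-0.122,"tz":0.3405,"fingers":1},{"ax":80,"ay":0,"az":0,"tx":-0.03,"ty":-0.122,"tz":0.3405,"fingers":1},{"ax":80,"ay":0,"az":0,"tx":-0.03,"ty":-0.122,"tz":0.3405,"fingers":1},{"ax":80,"ay":0,"az":0,"tx":-0.03,"ty":-0.122,"tz":0.3405,"fingers":1},{"ax":80,"ay":0,"az":0,"tx":-0.03,"ty":-0.122,"tz":0.3405,"fingers":1},{"ax":80,"ay":0,"az":0,"tx":-0.03,"ty":-0.122,"tz":0.3405,"fingers":1},{"ax":80,"ay":0,"az":0,"tx":-0.03,"ty":-0.122,"tz":0.3405,"fingers":1},{"ax":80,"ay":0,"az":0,"tx":-0.03,"ty":-0.122,"tz":0.3405,"fingers":1},{"ax":80,"ay":0,"az":0,"tx":-0.03,"ty":-0.122,"tz":0.3405,"fingers":1},{"ax":80,"ay":0,"az":0,"tx":-0.03,"ty":-0.122,"tz":0.3405,"fingers":1},{"ax":80,"ay":0,"az":0,"tx":-0.03,"ty":-0.122,"tz":0.3405,"fingers":1},{"ax":80,"ay":0,"az":0,"tx":-0.03,"ty":-0.122,"tz":0.3405,"fingers":1},{"ax":80,"ay":0,"az":0,"tx":-0.03,"ty":-0.122,"tz":0.3405,"fingers":1}]'
python3 - <<'E'
from h import *
plan([(439.5,325,215,-5),(439.5,325,111,-5)])
p,d,m=snap('wrist'); save('w2',p)
W=cloud(m,d); [print(o) for o in tops(p,d,m,brown(p)&(W[...,2]>.05)&(W[...,2]<.2),100)]
E
```

```text
time: 1.32
position: [0.4393, 0.3253, 0.1966]
tool_rot: [-0.375, 1.57, -2.028]
ft_force: [-0.2, 0.3, -0.3]
grip_width: 0.0939
t 1.32 tcp [439.3 325.3 196.6] jaw -4.7 tilt [-0.    -0.001 -1.   ] q [ 0.57  0.27  1.49 -0.    1.38  0.65] w 0.0939 F [-0.2  0.3 -0.3]
  t [0.0004 0.0002 0.0003] a [0.25 0.05 0.02]
  t [0.1044 0.0002 0.0002] a [0.25 0.05 0.02]
{'px': [322.0, 189.0], 'xy': (439.5, 326.5), 'size': (48.9, 31.9), 'ang': -4.8, 'z': np.float64(141.9), 'n': 1607}
{'px': [344.0, 353.0], 'xy': (450.2, 95.6), 'size': (50.7, 32.8), 'ang': 15.4, 'z': np.float64(119.7), 'n': 606}
```

```bash
python3 -m inch '[{"ax":0,"ay":0,"az":0,"tx":0.04,"ty":0,"tz":-0.001,"fingers":1},{"ax":0,"ay":0,"az":0,"tx":0.08,"ty":0,"tz":-0.001,"fingers":1},{"ax":0,"ay":0,"az":0,"tx":0.104,"ty":0,"tz":-0.001,"fingers":1},{"ax":0,"ay":0,"az":0,"tx":0.104,"ty":0,"tz":-0.001,"fingers":1},{"ax":0,"ay":0,"az":0,"tx":0.104,"ty":0,"tz":-0.001,"fingers":0.4},{"ax":0,"ay":0,"az":0,"tx":0.104,"ty":0,"tz":-0.001,"fingers":0.4},{"ax":0,"ay":0,"az":0,"tx":0.104,"ty":0,"tz":-0.001,"fingers":0.4},{"ax":0,"ay":0,"az":0,"tx":0.104,"ty":0,"tz":-0.001,"fingers":0.4},{"ax":0,"ay":0,"az":0,"tx":0.104,"ty":0,"tz":-0.001,"fingers":0.4},{"ax":0,"ay":0,"az":0,"tx":0.104,"ty":0,"tz":-0.001,"fingers":0.4}]'
python3 - <<'E'
from h import *
x,y=rk(0,92)
plan([(439.5,326,225,-5),(*rk(-90,92),225,8.2),(x,y,225,8.2)])
E
```

```text
time: 2.2
position: [0.4396, 0.3264, 0.0934]
tool_rot: [1.248, 1.57, -0.405]
ft_force: [-0.4, -0.1, -0.3]
grip_width: 0.0574
t 2.2 tcp [439.6 326.4  93.4] jaw -4.8 tilt [ 0.001 -0.    -1.   ] q [ 0.57  0.37  1.61 -0.    1.16  0.66] w 0.0574 F [-0.4 -0.1 -0.3]
  t [-0.1128 -0.      0.0004] a [ 0.24  0.01 -0.03]
  t [-0.1127  0.0825  0.2876] a [-12.96   0.02  -0.03]
  t [-0.1126  0.1702  0.2674] a [-12.96   0.02  -0.03]
```

```bash
python3 -m inch '[{"ax":0,"ay":0,"az":0,"tx":0,"ty":0,"tz":0,"fingers":0.3},{"ax":0,"ay":0,"az":0,"tx":0,"ty":0,"tz":0,"fingers":0.3},{"ax":0,"ay":0,"az":0,"tx":0,"ty":0,"tz":0,"fingers":0.3},{"ax":0,"ay":0,"az":0,"tx":-0.02,"ty":0,"tz":0,"fingers":0.3},{"ax":0,"ay":0,"az":0,"tx":-0.05,"ty":0,"tz":0,"fingers":0.3},{"ax":0,"ay":0,"az":0,"tx":-0.085,"ty":0,"tz":0,"fingers":0.3},{"ax":-1,"ay":0,"az":0,"tx":-0.113,"ty":0.01,"tz":0.02,"fingers":0.3},{"ax":-4,"ay":0,"az":0,"tx":-0.113,"ty":0.04,"tz":0.06,"fingers":0.3},{"ax":-7,"ay":0,"az":0,"tx":-0.113,"ty":0.06,"tz":0.095,"fingers":0.3},{"ax":-10,"ay":0,"az":0,"tx":-0.113,"ty":0.08,"tz":0.13,"fingers":0.3},{"ax":-13,"ay":0,"az":0,"tx":-0.113,"ty":0.1,"tz":0.165,"fingers":0.3},{"ax":-13,"ay":0,"az":0,"tx":-0.113,"ty":0.12,"tz":0.195,"fingers":0.3},{"ax":-13,"ay":0,"az":0,"tx":-0.113,"ty":0.14,"tz":0.225,"fingers":0.3},{"ax":-13,"ay":0,"az":0,"tx":-0.113,"ty":0.16,"tz":0.25,"fingers":0.3},{"ax":-13,"ay":0,"az":0,"tx":-0.1126,"ty":0.1702,"tz":0.2674,"fingers":0.3},{"ax":-13,"ay":0,"az":0,"tx":-0.1126,"ty":0.1702,"tz":0.2674,"fingers":0.3},{"ax":-13,"ay":0,"az":0,"tx":-0.1126,"ty":0.1702,"tz":0.2674,"fingers":0.3}]'
python3 - <<'E'
from h import *
x,y=rk(0,92)
plan([(x,y,111+12,8.2),(*rk(0,92),111+12.5+30,8.2)])
p,d,m=snap('wrist'); save('w3',p)
W=cloud(m,d); [print(o) for o in tops(p,d,m,brown(p)&(W[...,2]>.05)&(W[...,2]<.3),100)]
p,d,m=snap('side'); save('s3',p)
E
```

```text
time: 3.62
position: [0.5869, 0.0451, 0.2054]
tool_rot: [-1.463, 1.57, -2.892]
ft_force: [0.7, -0.1, -2.1]
grip_width: 0.0501
t 3.62 tcp [586.9  45.1 205.4] jaw 8.1 tilt [-0.001 -0.    -1.   ] q [ 0.01  0.36  1.35 -0.    1.43 -0.13] w 0.0501 F [ 0.7 -0.1 -2.1]
  t [ 0.1012  0.0003 -0.0007] a [-0.05  0.    0.05]
  t [ 0.0707  0.0002 -0.0007] a [-0.05  0.    0.05]
{'px': [200.0, 126.0], 'xy': (452.0, 91.0), 'size': (51.0, 30.8), 'ang': 17.1, 'z': np.float64(119.6), 'n': 1522}
{'px': [322.0, 223.0], 'xy': (586.3, 45.7), 'size': (49.7, 32.7), 'ang': 8.1, 'z': np.float64(253.5), 'n': 3793}
{'px': [208.0, 259.0], 'xy': (452.7, -87.8), 'size': (49.6, 28.5), 'ang': 2.8, 'z': np.float64(75.7), 'n': 642}
```

View pics/s3.png

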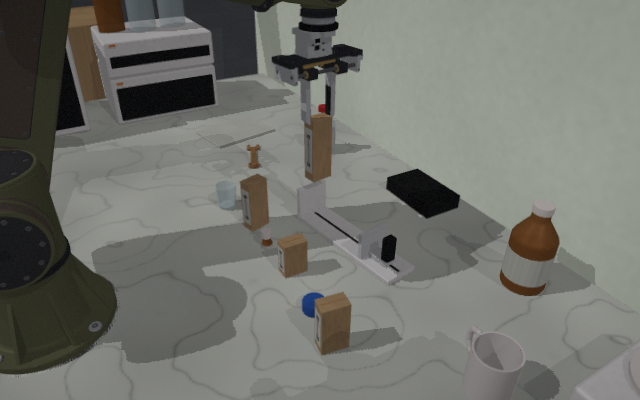

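View pics/w3.png

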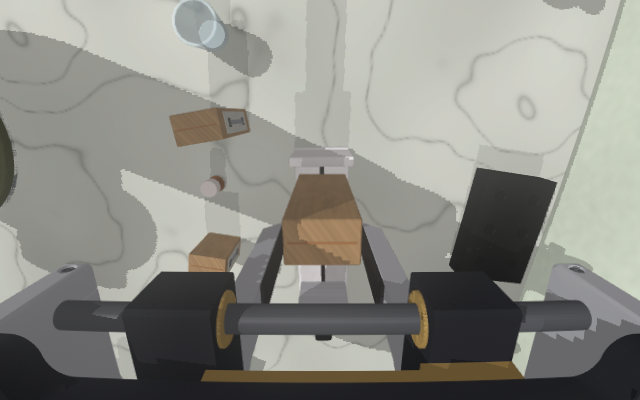

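The side view shows carton A upright in the gripper above the rack at (318,147). In the wrist view it is centred between the fingers at (322,220), with the wall top at (322,157). I'm checking the wall face from here before lowering.

Run:
```python
from h import *
p,d,m=snap('wrist'); W=cloud(m,d)
k=(W[...,2]>.07)&(W[...,2]<.09)&(W[...,1]>.04)&(W[...,0]>.52)&(W[...,0]<.65)
Q=W[k]; print(k.sum(),np.median(Q[:,2])); q=np.array([torack(a[:2]*1000) for a in Q]); print('wall rack y',np.percentile(q[:,1],[2,50,98]),'x',np.percentile(q[:,0],[2,50,98]))
b=(abs(W[...,2]-.012)<.004)&(W[...,1]<.06)&(W[...,1]>-.12)&(W[...,0]>.52)&(W[...,0]<.68)
q=np.array([torack(a[:2]*1000) for a in W[b]]); print('board',b.sum(),np.percentile(q[:,0],[1,50,99]),np.median(W[b][:,2]))
a=(W[...,2]>.25)&(W[...,2]<.258)&brown(p); q=np.array([torack(a[:2]*1000) for a in W[a]]); print('carton',np.percentile(q,[1,99],axis=0))
```

```text
716 0.08270251902719453
wall rack y [109.11923832 115.17857403 120.23801745] x [-37.85046011  -1.67208336  34.48442752]
board 906 [-38.65165294   1.31884443  37.18657283] 0.012919396926923926
carton [[-25.10703666  76.91687642]
 [ 23.25339615 107.95468003]]
```

```bash
python3 -m inch '[{"ax":0,"ay":0,"az":0,"tx":0.03,"ty":0,"tz":0.001,"fingers":0.3},{"ax":0,"ay":0,"az":0,"tx":0.06,"ty":0,"tz":0.001,"fingers":0.3},{"ax":0,"ay":0,"az":0,"tx":0.085,"ty":0,"tz":0.001,"fingers":0.3},{"ax":0,"ay":0,"az":0,"tx":0.095,"ty":0,"tz":0.001,"fingers":0.3},{"ax":0,"ay":0,"az":0,"tx":0.099,"ty":0,"tz":0.001,"fingers":0.3},{"ax":0,"ay":0,"az":0,"tx":0.1,"ty":0,"tz":0.001,"fingers":0.3},{"ax":0,"ay":0,"az":0,"tx":0.1,"ty":0,"tz":0.001,"fingers":0.3}]'
```

```text
time: 4.35
position: [0.5874, 0.0461, 0.1076]
tool_rot: [1.399, 1.568, -0.027]
ft_force: [0.1, 0.2, -2.0]
grip_width: 0.0497
```

```bash
python3 -m inch '[{"ax":0,"ay":0,"az":0,"tx":0.001,"ty":0,"tz":0.001,"fingers":0.3},{"ax":0,"ay":0,"az":0,"tx":0.001,"ty":0,"tz":0.001,"fingers":0.3},{"ax":0,"ay":0,"az":0,"tx":0.001,"ty":0,"tz":0.001,"fingers":0.3}]'
```

```text
time: 4.6
position: [0.588, 0.0451, 0.1075]
tool_rot: [1.41, 1.567, -0.016]
ft_force: [0.5, 0.2, -2.9]
grip_width: 0.0499
```

Run:
```python
from h import *
plan([(*rk(0,91),123,8.2)])
p,d,m=snap('wrist'); W=cloud(m,d)
[print(o) for o in tops(p,d,m,brown(p)&(W[...,2]>.05)&(W[...,2]<.3),100)]
p,d,m=snap('side'); save('s4',p[80:300,200:450].repeat(3,0).repeat(3,1)[:600,:800])
```

```text
t 4.6 tcp [588.   45.1 107.5] jaw 8.3 tilt [ 0.004 -0.    -1.   ] q [ 0.01  0.44  1.48 -0.    1.22 -0.13] w 0.0499 F [ 0.5  0.2 -2.9]
  t [ 0.0033 -0.0009  0.0001] a [ 0.12  0.03 -0.21]
{'px': [145.0, 132.0], 'xy': (452.4, 91.4), 'size': (52.1, 31.2), 'ang': 16.9, 'z': np.float64(119.6), 'n': 3263}
{'px': [322.0, 227.0], 'xy': (587.0, 45.7), 'size': (49.3, 32.7), 'ang': 8.2, 'z': np.float64(155.6), 'n': 3771}
{'px': [223.0, 320.0], 'xy': (557.9, 67.6), 'size': (15.7, 3.6), 'ang': -87.2, 'z': np.float64(263.0), 'n': 447}
{'px': [420.0, 319.0], 'xy': (607.5, 74.7), 'size': (16.1, 4.4), 'ang': -75.4, 'z': np.float64(263.1), 'n': 477}
{'px': [376.0, 374.0], 'xy': (593.8, 65.6), 'size': (77.7, 5.7), 'ang': 8.0, 'z': np.float64(271.4), 'n': 4383}
```

View pics/s4.png

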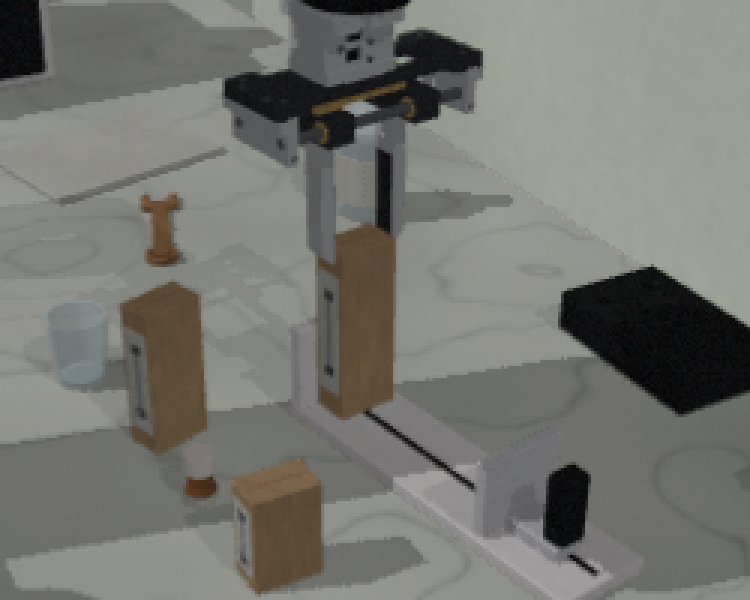

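The side view shows A upright just above the board, beside the wall. The wrist view puts its top about 1.7 mm high, so I'm lowering a bit more and watching the force.

```bash
python3 -m inch '[{"ax":0,"ay":0,"az":-0.2,"tx":0.002,"ty":-0.0005,"tz":0,"fingers":0.3},{"ax":0,"ay":0,"az":-0.2,"tx":0.003,"ty":-0.0005,"tz":0,"fingers":0.3},{"ax":0,"ay":0,"az":-0.2,"tx":0.003,"ty":-0.0005,"tz":0,"fingers":0.3},{"ax":0,"ay":0,"az":-0.2,"tx":0.003,"ty":-0.0005,"tz":0,"fingers":0.3}]'; python3 -c "
from h import *
plan([(*rk(0,91),123,8.2)])"
```

```text
time: 5.03
position: [0.5878, 0.045, 0.1057]
tool_rot: [0.951, 1.569, -0.475]
ft_force: [-2.7, -0.3, 11.9]
grip_width: 0.0494
t 5.03 tcp [587.8  45.  105.7] jaw 8.3 tilt [ 0.001 -0.001 -1.   ] q [ 0.01  0.44  1.48 -0.    1.22 -0.13] w 0.0494 F [-2.7 -0.3 11.9]
  t [ 0.0015 -0.0006  0.    ] a [ 0.12  0.05 -0.07]
```

```bash
python3 -m inch '[{"ax":0,"ay":0,"az":0,"tx":-0.001,"ty":0,"tz":0,"fingers":1},{"ax":0,"ay":0,"az":0,"tx":-0.001,"ty":0,"tz":0,"fingers":1},{"ax":0,"ay":0,"az":0,"tx":-0.001,"ty":0,"tz":0,"fingers":1},{"ax":0,"ay":0,"az":0,"tx":-0.001,"ty":0,"tz":0,"fingers":1},{"ax":0,"ay":0,"az":0,"tx":-0.001,"ty":0,"tz":0,"fingers":1},{"ax":0,"ay":0,"az":0,"tx":-0.03,"ty":0,"tz":0,"fingers":1},{"ax":0,"ay":0,"az":0,"tx":-0.07,"ty":0,"tz":0,"fingers":1},{"ax":0,"ay":0,"az":0,"tx":-0.09,"ty":0,"tz":0,"fingers":1},{"ax":0,"ay":0,"az":0,"tx":-0.09,"ty":0,"tz":0,"fingers":1}]'
python3 - <<'E'
from h import *
p,d,m=snap('wrist'); W=cloud(m,d)
for o in tops(p,d,m,brown(p)&(W[...,2]>.05)&(W[...,2]<.2),100): print(o,torack(o['xy']).round(1))
plan([(451.8,91.3,215,17),(451.8,91.3,89,17)])
E
```

```text
time: 5.78
position: [0.5894, 0.0451, 0.2007]
tool_rot: [1.363, 1.562, -0.063]
ft_force: [0.4, 0.2, 1.1]
grip_width: 0.0937
{'px': [194.0, 126.0], 'xy': (452.1, 91.0), 'size': (50.8, 30.9), 'ang': 17.0, 'z': np.float64(119.6), 'n': 1585} [-127.1  155.9]
{'px': [320.0, 192.0], 'xy': (587.3, 44.9), 'size': (48.5, 32.2), 'ang': 8.2, 'z': np.float64(153.9), 'n': 1674} [ 0.2 91. ]
{'px': [193.0, 259.0], 'xy': (433.8, -87.6), 'size': (39.7, 19.8), 'ang': 58.1, 'z': np.float64(75.7), 'n': 274} [-170.6  -18.2]
{'px': [193.0, 372.0], 'xy': (438.4, -280.8), 'size': (20.8, 11.7), 'ang': 9.5, 'z': np.float64(75.5), 'n': 69} [-193.7 -210.1]
t 5.83 tcp [588.5  45.1 197.7] jaw 8.3 tilt [ 0.005 -0.001 -1.   ] q [ 0.01  0.37  1.36 -0.    1.41 -0.13] w 0.0938 F [-0.3  0.7 -0.7]
  t [ 0.0008 -0.1286 -0.0655] a [-8.68  0.1  -0.28]
  t [ 0.1268 -0.1292 -0.0657] a [-8.68  0.1  -0.28]
```

```bash
python3 -m inch '[{"ax":-4,"ay":0,"az":-0.3,"tx":0.001,"ty":-0.03,"tz":-0.015,"fingers":0.75},{"ax":-8.7,"ay":0,"az":-0.3,"tx":0.001,"ty":-0.065,"tz":-0.033,"fingers":0.75},{"ax":-8.7,"ay":0,"az":-0.3,"tx":0.001,"ty":-0.1,"tz":-0.05,"fingers":0.75},{"ax":-8.7,"ay":0,"az":-0.3,"tx":0.001,"ty":-0.129,"tz":-0.0655,"fingers":0.75},{"ax":-8.7,"ay":0,"az":-0.3,"tx":0.001,"ty":-0.129,"tz":-0.0655,"fingers":0.75},{"ax":-8.7,"ay":0,"az":-0.3,"tx":0.001,"ty":-0.129,"tz":-0.0655,"fingers":0.75},{"ax":-8.7,"ay":0,"az":-0.3,"tx":0.04,"ty":-0.129,"tz":-0.0655,"fingers":0.75},{"ax":-8.7,"ay":0,"az":-0.3,"tx":0.08,"ty":-0.129,"tz":-0.0655,"fingers":0.75},{"ax":-8.7,"ay":0,"az":-0.3,"tx":0.115,"ty":-0.129,"tz":-0.0655,"fingers":0.75},{"ax":-8.7,"ay":0,"az":-0.3,"tx":0.127,"ty":-0.129,"tz":-0.0655,"fingers":0.75},{"ax":-8.7,"ay":0,"az":-0.3,"tx":0.127,"ty":-0.129,"tz":-0.0655,"fingers":0.75},{"ax":-8.7,"ay":0,"az":-0.3,"tx":0.127,"ty":-0.129,"tz":-0.0655,"fingers":0.3},{"ax":-8.7,"ay":0,"az":-0.3,"tx":0.127,"ty":-0.129,"tz":-0.0655,"fingers":0.3},{"ax":-8.7,"ay":0,"az":-0.3,"tx":0.127,"ty":-0.129,"tz":-0.0655,"fingers":0.3},{"ax":-8.7,"ay":0,"az":-0.3,"tx":0.127,"ty":-0.129,"tz":-0.0655,"fingers":0.3},{"ax":-8.7,"ay":0,"az":-0.3,"tx":0.127,"ty":-0.129,"tz":-0.0655,"fingers":0.3},{"ax":-8.7,"ay":0,"az":-0.3,"tx":0.127,"ty":-0.129,"tz":-0.0655,"fingers":0.3}]'
python3 - <<'E'
from h import *
plan([(451.8,91.3,119,17),(*rk(-115,57),119,8.2),(*rk(0,57),119,8.2)])
E
```

```text
time: 7.25
position: [0.4528, 0.0912, 0.071]
tool_rot: [0.666, 1.568, -0.608]
ft_force: [-0.4, -0.3, 7.0]
grip_width: 0.0496
t 7.25 tcp [452.8  91.2  71. ] jaw 17.0 tilt [ 0.002 -0.002 -1.   ] q [ 0.12  0.21  1.87 -0.    1.05 -0.18] w 0.0496 F [-0.4 -0.3  7. ]
  t [-0.0292 -0.0008 -0.0003] a [ 0.02  0.12 -0.1 ]
  t [-0.029  -0.0039  0.0996] a [ 8.82  0.12 -0.11]
  t [-0.0288  0.1098  0.1173] a [ 8.82  0.12 -0.11]
```

```bash
python3 -m inch '[{"ax":0,"ay":0,"az":0,"tx":-0.02,"ty":0,"tz":0,"fingers":0.3},{"ax":0,"ay":0,"az":0,"tx":-0.06,"ty":0,"tz":0,"fingers":0.3},{"ax":2,"ay":0,"az":0,"tx":-0.07,"ty":0.01,"tz":0.025,"fingers":0.3},{"ax":5,"ay":0,"az":0,"tx":-0.07,"ty":0.02,"tz":0.055,"fingers":0.3},{"ax":8.8,"ay":0,"az":0,"tx":-0.07,"ty":0.031,"tz":0.085,"fingers":0.3},{"ax":8.8,"ay":0.1,"az":-0.1,"tx":-0.07,"ty":0.0406,"tz":0.1065,"fingers":0.3},{"ax":8.8,"ay":0.1,"az":-0.1,"tx":-0.07,"ty":0.0406,"tz":0.1065,"fingers":0.3},{"ax":8.8,"ay":0.1,"az":-0.1,"tx":-0.07,"ty":0.07,"tz":0.111,"fingers":0.3},{"ax":8.8,"ay":0.1,"az":-0.1,"tx":-0.06,"ty":0.1,"tz":0.1158,"fingers":0.3},{"ax":8.8,"ay":0.1,"az":-0.1,"tx":-0.04,"ty":0.1098,"tz":0.1173,"fingers":0.3},{"ax":8.8,"ay":0.1,"az":-0.1,"tx":-0.022,"ty":0.1098,"tz":0.1173,"fingers":0.3},{"ax":8.8,"ay":0.1,"az":-0.1,"tx":-0.022,"ty":0.1098,"tz":0.1173,"fingers":0.3},{"ax":8.8,"ay":0.1,"az":-0.1,"tx":-0.022,"ty":0.1098,"tz":0.1173,"fingers":0.3}]'
cat >> h.py <<'E'
def look(): 
    p,d,m=snap('wrist'); W=cloud(m,d)
    for o in tops(p,d,m,brown(p)&(W[...,2]>.05)&(W[...,2]<.22),100): print(o['px'],o['xy'],o['size'],o['ang'],o['z'],'rack',torack(o['xy']).round(1))
    return p
E
python3 - <<'E'
from h import *
look(); plan([(*rk(0,57),71+18.8+12,8.2)])
E
```

```text
time: 8.33
position: [0.5913, 0.0115, 0.093]
tool_rot: [-1.643, 1.569, -3.07]
ft_force: [0.3, 0.3, -0.9]
grip_width: 0.0493
[323.0, 206.0] (587.2, 44.8) (49.0, 32.3) 8.2 153.8 rack [ 0.1 90.9]
[151.0, 275.0] (432.4, -83.6) (34.8, 14.7) 51.5 75.5 rack [-171.5  -14.1]
t 8.38 tcp [591.9  11.4  94.3] jaw 8.2 tilt [ 0. -0. -1.] q [-0.04  0.46  1.48 -0.    1.2  -0.19] w 0.0495 F [ 0.3  0.6 -1.3]
  t [0.0113 0.0001 0.0002] a [ 0.04  0.02 -0.02]
```

```bash
python3 -m inch '[{"ax":0,"ay":0,"az":0,"tx":0.006,"ty":0,"tz":0,"fingers":0.3},{"ax":0,"ay":0,"az":0,"tx":0.01,"ty":0,"tz":0,"fingers":0.3},{"ax":0,"ay":0,"az":0,"tx":0.0115,"ty":0,"tz":0,"fingers":0.3},{"ax":0,"ay":0,"az":0,"tx":0.013,"ty":0,"tz":0,"fingers":0.3},{"ax":0,"ay":0,"az":0,"tx":0.013,"ty":0,"tz":0,"fingers":0.3},{"ax":0,"ay":0,"az":0,"tx":0.013,"ty":0,"tz":0,"fingers":0.3}]'
```

```text
time: 8.88
position: [0.592, 0.0114, 0.083]
tool_rot: [1.163, 1.569, -0.264]
ft_force: [-5.3, -0.9, 12.4]
grip_width: 0.0495
```

Contact (12 N) at the expected height. I'm releasing and lifting.

```bash
python3 -m inch '[{"ax":0,"ay":0,"az":0,"tx":-0.001,"ty":0,"tz":0,"fingers":0.9},{"ax":0,"ay":0,"az":0,"tx":-0.001,"ty":0,"tz":0,"fingers":0.9},{"ax":0,"ay":0,"az":0,"tx":-0.001,"ty":0,"tz":0,"fingers":0.9},{"ax":0,"ay":0,"az":0,"tx":-0.001,"ty":0,"tz":0,"fingers":0.9},{"ax":0,"ay":0,"az":0,"tx":-0.001,"ty":0,"tz":0,"fingers":0.9},{"ax":0,"ay":0,"az":0,"tx":-0.03,"ty":0,"tz":0,"fingers":0.9},{"ax":0,"ay":0,"az":0,"tx":-0.07,"ty":0,"tz":0,"fingers":0.9},{"ax":0,"ay":0,"az":0,"tx":-0.1,"ty":0,"tz":0,"fingers":0.9},{"ax":0,"ay":0,"az":0,"tx":-0.1,"ty":0,"tz":0,"fingers":0.9}]'
python3 - <<'E'
from h import *
look(); plan([(423,-292.7,210,-8.2),(423,-292.7,67,-8.2)])
p,d,m=snap('top'); save('t5',p[120:300,200:500].repeat(2,0).repeat(2,1)); W=cloud(m,d); 
for o in tops(p,d,m,brown(p)&(W[...,2]>.05)&(W[...,2]<.2)): print(o)
E
```

```text
time: 9.63
position: [0.5941, 0.0113, 0.1896]
tool_rot: [1.357, 1.56, -0.07]
ft_force: [-0.5, 0.3, 1.0]
grip_width: 0.0845
[319.0, 174.0] (587.2, 44.4) (48.5, 31.6) 8.1 153.9 rack [ 0.  90.5]
[197.0, 244.0] (452.7, -91.8) (50.8, 34.2) -1.4 75.6 rack [-152.5  -25.1]
t 9.68 tcp [593.2  11.4 186.1] jaw 8.2 tilt [ 0.007 -0.001 -1.   ] q [-0.04  0.38  1.37 -0.    1.38 -0.19] w 0.0848 F [-0.6 -0.3  0.1]
  t [-0.0061 -0.212   0.2765] a [16.44  0.04 -0.41]
  t [ 0.1369 -0.213   0.2763] a [16.44  0.04 -0.41]
{'px': [466.0, 76.0], 'xy': (818.2, -336.3), 'size': (44.4, 36.4), 'ang': 46.2, 'z': np.float64(146.0), 'n': 199}
{'px': [141.0, 86.0], 'xy': (783.0, 364.0), 'size': (30.3, 29.0), 'ang': 88.5, 'z': np.float64(139.0), 'n': 174}
{'px': [456.0, 255.0], 'xy': (421.9, -293.2), 'size': (48.4, 32.5), 'ang': -4.3, 'z': np.float64(95.8), 'n': 348}
```

View pics/t5.png

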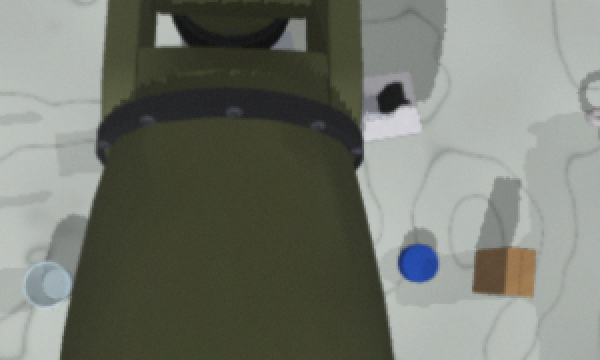

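The top view has the arm over the rack, with beaker, ball and carton C (crop 504,270) unmoved. I'm going to hover over C.

```bash
python3 -m inch '[{"ax":2,"ay":0,"az":0,"tx":-0.006,"ty":-0.02,"tz":0.026,"fingers":0.8},{"ax":6,"ay":0,"az":-0.4,"tx":-0.006,"ty":-0.045,"tz":0.059,"fingers":0.8},{"ax":10,"ay":0,"az":-0.4,"tx":-0.006,"ty":-0.07,"tz":0.092,"fingers":0.8},{"ax":13,"ay":0,"az":-0.4,"tx":-0.006,"ty":-0.095,"tz":0.125,"fingers":0.8},{"ax":16,"ay":0,"az":-0.4,"tx":-0.006,"ty":-0.12,"tz":0.157,"fingers":0.8},{"ax":16.4,"ay":0,"az":-0.4,"tx":-0.006,"ty":-0.145,"tz":0.19,"fingers":0.8},{"ax":16.4,"ay":0,"az":-0.4,"tx":-0.006,"ty":-0.17,"tz":0.223,"fingers":0.8},{"ax":16.4,"ay":0,"az":-0.4,"tx":-0.006,"ty":-0.195,"tz":0.255,"fingers":0.8},{"ax":16.4,"ay":0,"az":-0.4,"tx":-0.006,"ty":-0.212,"tz":0.2765,"fingers":0.8},{"ax":16.4,"ay":0,"az":-0.4,"tx":-0.006,"ty":-0.212,"tz":0.2765,"fingers":0.8},{"ax":16.4,"ay":0,"az":-0.4,"tx":-0.006,"ty":-0.212,"tz":0.2765,"fingers":0.8}]'
python3 - <<'E'
from h import *
look(); plan([(423,-292.7,67,-8.2)])
p,d,m=snap('top'); W=cloud(m,d); 
for o in tops(p,d,m,brown(p)&(W[...,2]>.05)&(W[...,2]<.2)): print(o)
E
```

```text
time: 10.65
position: [0.421, -0.2931, 0.1876]
tool_rot: [-1.639, 1.565, 2.929]
ft_force: [0.5, 0.1, 0.4]
grip_width: 0.0751
[323.0, 5.0] (450.4, -111.2) (47.0, 6.4) -8.4 74.7 rack [-157.6  -44. ]
[324.0, 186.0] (421.8, -294.9) (48.9, 31.1) -8.3 98.0 rack [-212.1 -221.7]
t 10.7 tcp [ 421.6 -292.3  187.9] jaw -8.2 tilt [-0.005  0.001 -1.   ] q [-0.68  0.2   1.59 -0.    1.35 -0.53] w 0.0754 F [ 0.5  0.4 -0. ]
  t [0.1397 0.0022 0.0003] a [-0.01 -0.02  0.31]
{'px': [466.0, 76.0], 'xy': (818.9, -337.1), 'size': (47.1, 33.2), 'ang': 46.2, 'z': np.float64(146.7), 'n': 190}
{'px': [141.0, 86.0], 'xy': (782.2, 364.2), 'size': (32.6, 29.1), 'ang': 45.0, 'z': np.float64(138.7), 'n': 174}
{'px': [303.0, 176.0], 'xy': (586.9, 45.8), 'size': (48.3, 31.1), 'ang': 8.9, 'z': np.float64(152.1), 'n': 390}
{'px': [361.0, 244.0], 'xy': (451.6, -91.1), 'size': (46.6, 32.0), 'ang': -1.9, 'z': np.float64(74.2), 'n': 346}
{'px': [456.0, 255.0], 'xy': (421.7, -292.6), 'size': (49.3, 32.6), 'ang': -8.2, 'z': np.float64(95.8), 'n': 348}
```

```bash
python3 -m inch '[{"ax":0,"ay":0,"az":0.3,"tx":0.035,"ty":0.001,"tz":0.0017,"fingers":0.8},{"ax":0,"ay":0,"az":0.3,"tx":0.075,"ty":0.001,"tz":0.0017,"fingers":0.8},{"ax":0,"ay":0,"az":0.3,"tx":0.115,"ty":0.001,"tz":0.0017,"fingers":0.8},{"ax":0,"ay":0,"az":0.3,"tx":0.138,"ty":0.001,"tz":0.0017,"fingers":0.8},{"ax":0,"ay":0,"az":0.3,"tx":0.138,"ty":0.001,"tz":0.0017,"fingers":0.8},{"ax":0,"ay":0,"az":0.3,"tx":0.138,"ty":0.001,"tz":0.0017,"fingers":0.3},{"ax":0,"ay":0,"az":0.3,"tx":0.138,"ty":0.001,"tz":0.0017,"fingers":0.3},{"ax":0,"ay":0,"az":0.3,"tx":0.138,"ty":0.001,"tz":0.0017,"fingers":0.3},{"ax":0,"ay":0,"az":0.3,"tx":0.138,"ty":0.001,"tz":0.0017,"fingers":0.3},{"ax":0,"ay":0,"az":0.3,"tx":0.138,"ty":0.001,"tz":0.0017,"fingers":0.3},{"ax":0,"ay":0,"az":0.3,"tx":0.138,"ty":0.001,"tz":0.0017,"fingers":0.3}]'
python3 - <<'E'
from h import *
plan([(421.6,-294,167,-8.2),(*rk(-70,23),167,8.2),(*rk(0,23),167,8.2)])
E
```

```text
time: 11.67
position: [0.4228, -0.2941, 0.0516]
tool_rot: [1.098, 1.568, -0.615]
ft_force: [-0.7, 1.7, 7.9]
grip_width: 0.0494
t 11.67 tcp [ 422.8 -294.1   51.6] jaw -8.1 tilt [ 0.002 -0.002 -1.   ] q [-0.68  0.35  1.74  0.    1.04 -0.54] w 0.0494 F [-0.7  1.7  7.9]
  t [-0.0966 -0.001   0.0002] a [ 0.06  0.07 -0.14]
  t [-0.0968  0.0669 -0.2737] a [-16.34   0.09  -0.13]
  t [-0.0966  0.134  -0.2934] a [-16.34   0.09  -0.13]
```

```bash
python3 -m inch '[{"ax":0,"ay":0,"az":0,"tx":-0.02,"ty":0,"tz":0,"fingers":0.3},{"ax":0,"ay":0,"az":0,"tx":-0.06,"ty":0,"tz":0,"fingers":0.3},{"ax":0,"ay":0,"az":0,"tx":-0.097,"ty":0,"tz":-0.01,"fingers":0.3},{"ax":-3,"ay":0,"az":0,"tx":-0.097,"ty":0.01,"tz":-0.045,"fingers":0.3},{"ax":-6,"ay":0,"az":0,"tx":-0.097,"ty":0.02,"tz":-0.084,"fingers":0.3},{"ax":-9,"ay":0,"az":0,"tx":-0.097,"ty":0.03,"tz":-0.123,"fingers":0.3},{"ax":-12,"ay":0,"az":0,"tx":-0.097,"ty":0.04,"tz":-0.162,"fingers":0.3},{"ax":-15,"ay":0,"az":0,"tx":-0.097,"ty":0.05,"tz":-0.2,"fingers":0.3},{"ax":-16.3,"ay":0,"az":-0.1,"tx":-0.097,"ty":0.06,"tz":-0.238,"fingers":0.3},{"ax":-16.3,"ay":0,"az":-0.1,"tx":-0.097,"ty":0.067,"tz":-0.2737,"fingers":0.3},{"ax":-16.3,"ay":0,"az":-0.1,"tx":-0.097,"ty":0.067,"tz":-0.2737,"fingers":0.3},{"ax":-16.3,"ay":0,"az":-0.1,"tx":-0.08,"ty":0.1,"tz":-0.2834,"fingers":0.3},{"ax":-16.3,"ay":0,"az":-0.1,"tx":-0.05,"ty":0.134,"tz":-0.2934,"fingers":0.3},{"ax":-16.3,"ay":0,"az":-0.1,"tx":-0.022,"ty":0.134,"tz":-0.2934,"fingers":0.3},{"ax":-16.3,"ay":0,"az":-0.1,"tx":-0.022,"ty":0.134,"tz":-0.2934,"fingers":0.3},{"ax":-16.3,"ay":0,"az":-0.1,"tx":-0.022,"ty":0.134,"tz":-0.2934,"fingers":0.3}]'
python3 - <<'E'
from h import *
p=look(); save('w6',p); plan([(*rk(0,23),51.6+18.8+12,8.2)])
E
```

```text
time: 13.0
position: [0.5959, -0.0227, 0.073]
tool_rot: [-1.246, 1.568, -2.674]
ft_force: [-0.3, 0.4, 0.1]
grip_width: 0.0495
[323.0, 176.0] (587.3, 44.2) (49.1, 31.3) 8.1 153.8 rack [ 0.1 90.3]
[142.0, 262.0] (453.2, -91.5) (51.6, 34.5) -1.4 75.7 rack [-152.   -24.9]
t 13.05 tcp [596.8 -22.9  74.9] jaw 8.1 tilt [ 0.001 -0.002 -1.   ] q [-0.1   0.49  1.48 -0.    1.17 -0.24] w 0.0494 F [-0.5 -0.8 -0.5]
  t [ 0.0113  0.0001 -0.0004] a [-0.06  0.1  -0.03]
```

View pics/w6.png

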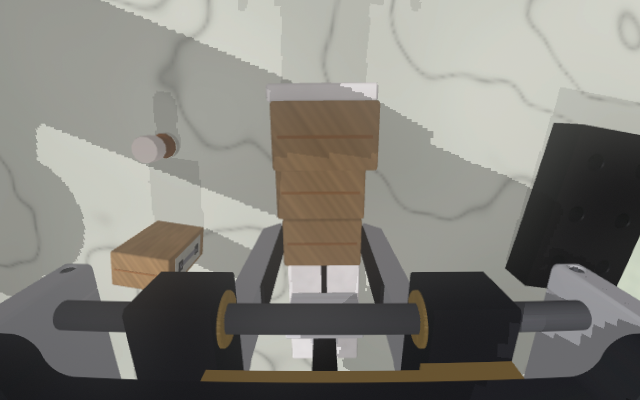

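The wrist view shows A, B and C lined up in the rack (columns 270–380, rows 100–265), the wall at (322,92) and D at (158,255). I'm lowering C.

```bash
python3 -m inch '[{"ax":0,"ay":0,"az":0,"tx":0.006,"ty":0,"tz":0,"fingers":0.3},{"ax":0,"ay":0,"az":0,"tx":0.01,"ty":0,"tz":0,"fingers":0.3},{"ax":0,"ay":0,"az":0,"tx":0.0115,"ty":0,"tz":0,"fingers":0.3},{"ax":0,"ay":0,"az":0,"tx":0.013,"ty":0,"tz":0,"fingers":0.3},{"ax":0,"ay":0,"az":0,"tx":0.013,"ty":0,"tz":0,"fingers":0.3},{"ax":0,"ay":0,"az":0,"tx":0.013,"ty":0,"tz":0,"fingers":0.3}]'
```

```text
time: 13.55
position: [0.5969, -0.0231, 0.0637]
tool_rot: [0.655, 1.568, -0.774]
ft_force: [-5.6, -0.1, 10.7]
grip_width: 0.0496
```

```bash
python3 -m inch '[{"ax":0,"ay":0,"az":0,"tx":-0.001,"ty":0,"tz":0,"fingers":0.9},{"ax":0,"ay":0,"az":0,"tx":-0.001,"ty":0,"tz":0,"fingers":0.9},{"ax":0,"ay":0,"az":0,"tx":-0.001,"ty":0,"tz":0,"fingers":0.9},{"ax":0,"ay":0,"az":0,"tx":-0.001,"ty":0,"tz":0,"fingers":0.9},{"ax":0,"ay":0,"az":0,"tx":-0.001,"ty":0,"tz":0,"fingers":0.9},{"ax":0,"ay":0,"az":0,"tx":-0.03,"ty":0,"tz":0,"fingers":0.8},{"ax":0,"ay":0,"az":0,"tx":-0.07,"ty":0,"tz":0,"fingers":0.8},{"ax":0,"ay":0,"az":0,"tx":-0.1,"ty":0,"tz":0,"fingers":0.8},{"ax":0,"ay":0,"az":0,"tx":-0.1,"ty":0,"tz":0,"fingers":0.8}]'
python3 - <<'E'
from h import *
look(); plan([(452.3,-91.3,160,-1.5),(452.3,-91.3,45,-1.5)])
E
```

```text
time: 14.3
position: [0.5991, -0.0231, 0.1703]
tool_rot: [1.176, 1.559, -0.253]
ft_force: [-0.9, 0.8, 0.7]
grip_width: 0.075
[318.0, 155.0] (587.4, 43.9) (48.7, 31.2) 8.1 153.8 rack [ 0.1 90. ]
[187.0, 224.0] (453.2, -91.8) (50.5, 34.3) -0.5 75.6 rack [-152.   -25.2]
t 14.35 tcp [598.1 -23.  166.8] jaw 8.1 tilt [ 0.008 -0.003 -1.   ] q [-0.1   0.4   1.38 -0.    1.35 -0.24] w 0.0754 F [-0.4  0.5 -1. ]
  t [ 0.0247 -0.1542  0.0468] a [ 9.64  0.17 -0.43]
  t [ 0.1397 -0.155   0.0464] a [ 9.64  0.17 -0.43]
```

```bash
python3 -m inch '[{"ax":3,"ay":0,"az":0,"tx":0,"ty":-0.03,"tz":0.009,"fingers":0.8},{"ax":7,"ay":0.1,"az":-0.4,"tx":0,"ty":-0.07,"tz":0.021,"fingers":0.8},{"ax":9.6,"ay":0.1,"az":-0.4,"tx":0.01,"ty":-0.11,"tz":0.033,"fingers":0.8},{"ax":9.6,"ay":0.1,"az":-0.4,"tx":0.025,"ty":-0.14,"tz":0.042,"fingers":0.8},{"ax":9.6,"ay":0.1,"az":-0.4,"tx":0.025,"ty":-0.155,"tz":0.0464,"fingers":0.8},{"ax":9.6,"ay":0.1,"az":-0.4,"tx":0.025,"ty":-0.155,"tz":0.0464,"fingers":0.8},{"ax":9.6,"ay":0.1,"az":-0.4,"tx":0.06,"ty":-0.155,"tz":0.0464,"fingers":0.8},{"ax":9.6,"ay":0.1,"az":-0.4,"tx":0.1,"ty":-0.155,"tz":0.0464,"fingers":0.8},{"ax":9.6,"ay":0.1,"az":-0.4,"tx":0.13,"ty":-0.155,"tz":0.0464,"fingers":0.8},{"ax":9.6,"ay":0.1,"az":-0.4,"tx":0.138,"ty":-0.155,"tz":0.0464,"fingers":0.8},{"ax":9.6,"ay":0.1,"az":-0.4,"tx":0.138,"ty":-0.155,"tz":0.0464,"fingers":0.3},{"ax":9.6,"ay":0.1,"az":-0.4,"tx":0.138,"ty":-0.155,"tz":0.0464,"fingers":0.3},{"ax":9.6,"ay":0.1,"az":-0.4,"tx":0.138,"ty":-0.155,"tz":0.0464,"fingers":0.3},{"ax":9.6,"ay":0.1,"az":-0.4,"tx":0.138,"ty":-0.155,"tz":0.0464,"fingers":0.3},{"ax":9.6,"ay":0.1,"az":-0.4,"tx":0.138,"ty":-0.155,"tz":0.0464,"fingers":0.3},{"ax":9.6,"ay":0.1,"az":-0.4,"tx":0.138,"ty":-0.155,"tz":0.0464,"fingers":0.3}]'
python3 - <<'E'
from h import *
plan([(452.3,-91.3,85,-1.5),(*rk(-70,-12),85,8.2),(*rk(0,-12),85,8.2)])
p,d,m=snap('side'); W=cloud(m,d)
k=brown(p)&(W[...,0]>.55)&(W[...,0]<.66)&(abs(W[...,1])<.12)&(W[...,2]>.03)
Q=W[k]; q=np.array([[*torack(a[:2]*1000),a[2]*1000] for a in Q])
for z0,z1 in((100,115),(122,136),(144,158)):
    s=q[(q[:,2]>z0)&(q[:,2]<z1)]; print(z0,np.percentile(s[:,1],[2,10,50,90,98]).round(1))
E
```

```text
time: 15.68
position: [0.4532, -0.0915, 0.0293]
tool_rot: [1.038, 1.567, -0.558]
ft_force: [-0.6, 0.7, 7.9]
grip_width: 0.0493
t 15.68 tcp [453.2 -91.5  29.3] jaw -1.5 tilt [ 0.003 -0.002 -1.   ] q [-0.28  0.28  1.9  -0.    0.96 -0.25] w 0.0493 F [-0.6  0.7  7.9]
  t [-0.0369 -0.0008 -0.0001] a [ 0.04  0.11 -0.18]
  t [-0.0367  0.0788 -0.0264] a [-9.66  0.12 -0.17]
  t [-0.0365  0.1478 -0.0381] a [-9.66  0.12 -0.17]
100 [ 2.3  3.6 10.3 28.  39. ]
122 [67.  68.1 72.3 75.6 75.9]
144 [ 73.3  75.8  88.9 101.3 102.9]
```

```bash
python3 -m inch '[{"ax":0,"ay":0,"az":0,"tx":-0.02,"ty":0,"tz":0,"fingers":0.3},{"ax":0,"ay":0,"az":0,"tx":-0.055,"ty":0,"tz":0,"fingers":0.3},{"ax":-3,"ay":0,"az":0,"tx":-0.055,"ty":0.025,"tz":-0.008,"fingers":0.3},{"ax":-7,"ay":0,"az":0,"tx":-0.055,"ty":0.055,"tz":-0.018,"fingers":0.3},{"ax":-9.7,"ay":0.1,"az":-0.2,"tx":-0.055,"ty":0.079,"tz":-0.0264,"fingers":0.3},{"ax":-9.7,"ay":0.1,"az":-0.2,"tx":-0.055,"ty":0.079,"tz":-0.0264,"fingers":0.3},{"ax":-9.7,"ay":0.1,"az":-0.2,"tx":-0.055,"ty":0.11,"tz":-0.0318,"fingers":0.3},{"ax":-9.7,"ay":0.1,"az":-0.2,"tx":-0.05,"ty":0.1478,"tz":-0.0381,"fingers":0.3},{"ax":-9.7,"ay":0.1,"az":-0.2,"tx":-0.025,"ty":0.1478,"tz":-0.0381,"fingers":0.3},{"ax":-9.7,"ay":0.1,"az":-0.2,"tx":-0.022,"ty":0.1478,"tz":-0.0381,"fingers":0.3},{"ax":-9.7,"ay":0.1,"az":-0.2,"tx":-0.022,"ty":0.1478,"tz":-0.0381,"fingers":0.3}]'
python3 - <<'E'
from h import *
p=look(); save('w7',p); plan([(*rk(0,-12),29.3+18.8+12,8.2)])
E
```

```text
time: 16.65
position: [0.6002, -0.057, 0.0502]
tool_rot: [-1.742, 1.566, 3.114]
ft_force: [-0.4, -0.8, -0.5]
grip_width: 0.0495
[324.0, 117.0] (587.3, 43.0) (49.1, 30.4) 8.2 153.7 rack [-0.1 89.1]
[223.0, 320.0] (571.5, -34.4) (15.7, 3.6) -87.2 206.2 rack [-26.8  14.8]
[420.0, 320.0] (621.1, -27.5) (15.8, 4.1) -75.6 205.8 rack [23.3 14.5]
[377.0, 374.0] (607.1, -36.7) (77.6, 5.7) 8.4 214.1 rack [8.1 7.4]
t 16.7 tcp [600.8 -57.2  51.7] jaw 8.2 tilt [-0.002 -0.    -1.   ] q [-0.16  0.53  1.48 -0.    1.14 -0.3 ] w 0.0497 F [ 0.4  0.4 -0.4]
  t [0.0104 0.0011 0.    ] a [ 0.02 -0.01  0.12]
```

View pics/w7.png

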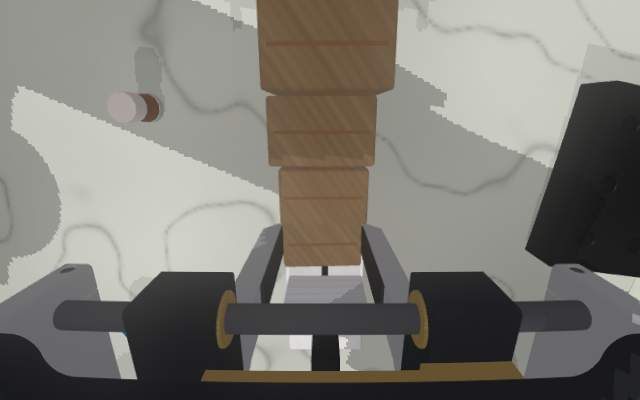

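All four cartons stand in a straight line in the wrist view (columns 258–398), with D nearest at about (323,240). I'm lowering D.

```bash
python3 -m inch '[{"ax":0,"ay":0,"az":0,"tx":0.006,"ty":0.001,"tz":0,"fingers":0.3},{"ax":0,"ay":0,"az":0,"tx":0.01,"ty":0.001,"tz":0,"fingers":0.3},{"ax":0,"ay":0,"az":0,"tx":0.0115,"ty":0.001,"tz":0,"fingers":0.3},{"ax":0,"ay":0,"az":0,"tx":0.012,"ty":0.001,"tz":0,"fingers":0.3},{"ax":0,"ay":0,"az":0,"tx":0.012,"ty":0.001,"tz":0,"fingers":0.3},{"ax":0,"ay":0,"az":0,"tx":0.012,"ty":0.001,"tz":0,"fingers":0.3}]'
```

```text
time: 17.2
position: [0.6016, -0.0573, 0.0414]
tool_rot: [-1.353, 1.569, -2.78]
ft_force: [-5.6, 0.2, 10.7]
grip_width: 0.0496
```

```bash
python3 -m inch '[{"ax":0,"ay":0,"az":0,"tx":-0.001,"ty":0,"tz":0,"fingers":0.9},{"ax":0,"ay":0,"az":0,"tx":-0.001,"ty":0,"tz":0,"fingers":0.9},{"ax":0,"ay":0,"az":0,"tx":-0.001,"ty":0,"tz":0,"fingers":0.9},{"ax":0,"ay":0,"az":0,"tx":-0.001,"ty":0,"tz":0,"fingers":0.9},{"ax":0,"ay":0,"az":0,"tx":-0.001,"ty":0,"tz":0,"fingers":0.9},{"ax":0,"ay":0,"az":0,"tx":-0.03,"ty":0,"tz":0,"fingers":0.8},{"ax":0,"ay":0,"az":0,"tx":-0.07,"ty":0,"tz":0,"fingers":0.8},{"ax":0,"ay":0,"az":0,"tx":-0.085,"ty":0,"tz":0,"fingers":0.7},{"ax":0,"ay":0,"az":0,"tx":-0.085,"ty":0,"tz":0,"fingers":0.7}]'
python3 - <<'E'
from h import *
p,d,m=snap('wrist'); W=cloud(m,d); save('w8',p)
k=(W[...,2]>.066)&(W[...,2]<.082)&(W[...,1]<-.1)&(W[...,0]>.52)&(W[...,0]<.7)
for o in tops(p,d,m,k,30): print(o,torack(o['xy']))
print(torack([618.7,-177.1]), torack([611.8,-131.8]))
plan([(*rk(0,-133),145,8.2),(*rk(0,-133),58,8.2)])
E
```

```text
time: 17.95
position: [0.6035, -0.0575, 0.1307]
tool_rot: [1.128, 1.565, -0.299]
ft_force: [0.2, -0.5, 0.7]
grip_width: 0.0669
{'px': [320.0, 264.0], 'xy': (612.2, -132.1), 'size': (69.1, 12.9), 'ang': 8.1, 'z': np.float64(72.0), 'n': 684} [ -0.41816195 -87.73736456]
{'px': [321.0, 299.0], 'xy': (618.9, -172.0), 'size': (23.8, 8.8), 'ang': 7.9, 'z': np.float64(75.1), 'n': 171} [   0.52244435 -128.18505003]
[  -0.40291846 -133.20438302] [ -0.77128376 -87.38338012]
t 18.0 tcp [602.5 -57.4 127.9] jaw 8.2 tilt [ 0.002 -0.001 -1.   ] q [-0.16  0.45  1.4  -0.    1.28 -0.3 ] w 0.0662 F [-0.8  0.2 -0.9]
  t [ 0.0019 -0.0006  0.1206] a [ 0.01  0.07 -0.09]
  t [ 0.0889 -0.0007  0.1204] a [ 0.01  0.07 -0.09]
```

View pics/w8.png

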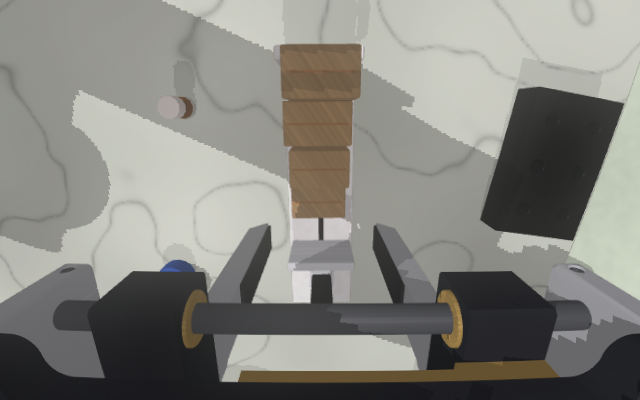

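The wrist view shows the packed row (columns 280–360, rows 45–217), the stop plate at (320,255) and the tab at (321,295). I'm going to grip the tab.

```bash
python3 -m inch '[{"ax":0,"ay":0,"az":0,"tx":0,"ty":-0.0007,"tz":0.03,"fingers":0.65},{"ax":0,"ay":0,"az":0,"tx":0,"ty":-0.0007,"tz":0.07,"fingers":0.65},{"ax":0,"ay":0,"az":0,"tx":0,"ty":-0.0007,"tz":0.1,"fingers":0.65},{"ax":0,"ay":0,"az":0,"tx":0,"ty":-0.0007,"tz":0.1205,"fingers":0.65},{"ax":0,"ay":0,"az":0,"tx":0,"ty":-0.0007,"tz":0.1205,"fingers":0.65},{"ax":0,"ay":0,"az":0,"tx":0.035,"ty":-0.0007,"tz":0.1205,"fingers":0.65},{"ax":0,"ay":0,"az":0,"tx":0.07,"ty":-0.0007,"tz":0.1205,"fingers":0.65},{"ax":0,"ay":0,"az":0,"tx":0.087,"ty":-0.0007,"tz":0.1205,"fingers":0.65},{"ax":0,"ay":0,"az":0,"tx":0.087,"ty":-0.0007,"tz":0.1205,"fingers":0.65},{"ax":0,"ay":0,"az":0,"tx":0.087,"ty":-0.0007,"tz":0.1205,"fingers":0.1},{"ax":0,"ay":0,"az":0,"tx":0.087,"ty":-0.0007,"tz":0.1205,"fingers":0.1},{"ax":0,"ay":0,"az":0,"tx":0.087,"ty":-0.0007,"tz":0.1205,"fingers":0.1},{"ax":0,"ay":0,"az":0,"tx":0.087,"ty":-0.0007,"tz":0.1205,"fingers":0.1},{"ax":0,"ay":0,"az":0,"tx":0.087,"ty":-0.0007,"tz":0.1205,"fingers":0.1},{"ax":0,"ay":0,"az":0,"tx":0.087,"ty":-0.0007,"tz":0.1205,"fingers":0.1},{"ax":0,"ay":0,"az":0,"tx":0.087,"ty":-0.0007,"tz":0.1205,"fingers":0.1},{"ax":0,"ay":0,"az":0,"tx":0.087,"ty":-0.0007,"tz":0.1205,"fingers":0.1}]'
python3 - <<'E'
from h import *
p,R,s=tool(); print(torack(p[:2])); plan([(*rk(0,-69),58,8.2)])
p,d,m=snap('side'); save('s9',p[80:300,200:450].repeat(3,0).repeat(3,1)[:600])
E
```

```text
time: 19.42
position: [0.6192, -0.1769, 0.0412]
tool_rot: [0.901, 1.569, -0.526]
ft_force: [0.3, 0.1, -0.3]
grip_width: 0.0116
[ 7.68825495e-02 -1.33069764e+02]
t 19.42 tcp [ 619.2 -176.9   41.2] jaw 8.2 tilt [ 0.002 -0.001 -1.   ] q [-0.33  0.62  1.36 -0.    1.16 -0.48] w 0.0116 F [ 0.3  0.1 -0.3]
  t [ 0.002  -0.0001 -0.0641] a [ 0.01  0.08 -0.1 ]
```

View pics/s9.png

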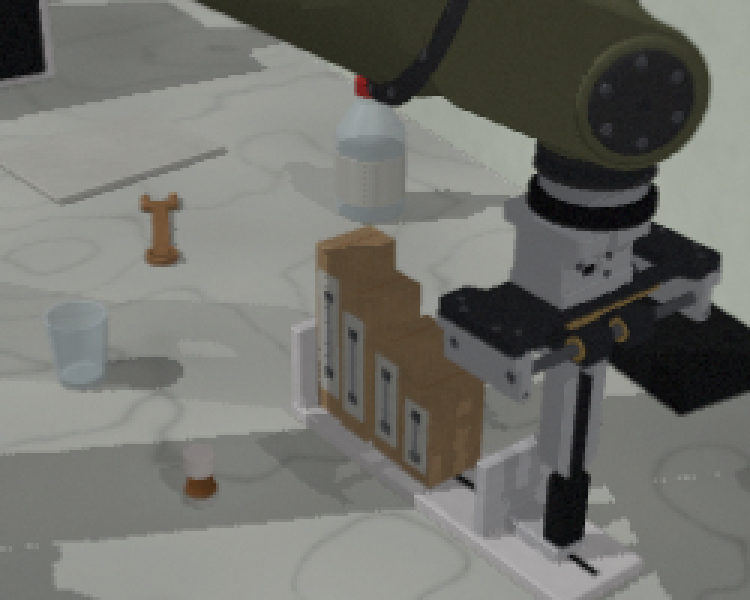

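The side view shows all four cartons upright in a neat descending row, but the grip width is 11.6 mm, so the tab (24 mm) is not between the pads. I need a closer look.

Run:
```python
from h import *
p,d,m=snap('side'); c=p[190:290,350:450]; a=cv2.resize(c,(600,600),interpolation=cv2.INTER_NEAREST); save('s10',a)
W=cloud(m,d)
for v in range(228,268,4):
    print(v,[(u,*torack(W[v,u,:2]*1000).round(0).tolist(),round(W[v,u,2]*1000)) for u in (384,389,394)])
s=read_state(); print(s['grip_width'],s['time'])
```

```text
228 [(384, -20.0, -139.0, 108), (389, -12.0, -144.0, 107), (394, 4.0, -142.0, 100)]
232 [(384, -19.0, -138.0, 98), (389, -10.0, -143.0, 97), (394, 6.0, -142.0, 89)]
236 [(384, -17.0, -137.0, 87), (389, -10.0, -144.0, 88), (394, 6.0, -142.0, 80)]
240 [(384, -11.0, -133.0, 72), (389, -5.0, -141.0, 75), (394, 4.0, -145.0, 73)]
244 [(384, -13.0, -136.0, 66), (389, -8.0, -145.0, 69), (394, 4.0, -147.0, 64)]
248 [(384, -10.0, -135.0, 54), (389, -6.0, -143.0, 57), (394, 5.0, -147.0, 54)]
252 [(384, -12.0, -138.0, 47), (389, -5.0, -144.0, 47), (394, 8.0, -145.0, 42)]
256 [(384, -11.0, -138.0, 37), (389, -6.0, -146.0, 39), (394, 10.0, -145.0, 31)]
260 [(384, -12.0, -140.0, 28), (389, -5.0, -146.0, 29), (394, 12.0, -144.0, 19)]
264 [(384, -14.0, -142.0, 21), (389, -2.0, -145.0, 17), (394, 9.0, -148.0, 13)]
0.009769944878126356 19.5167
```

View pics/s10.png

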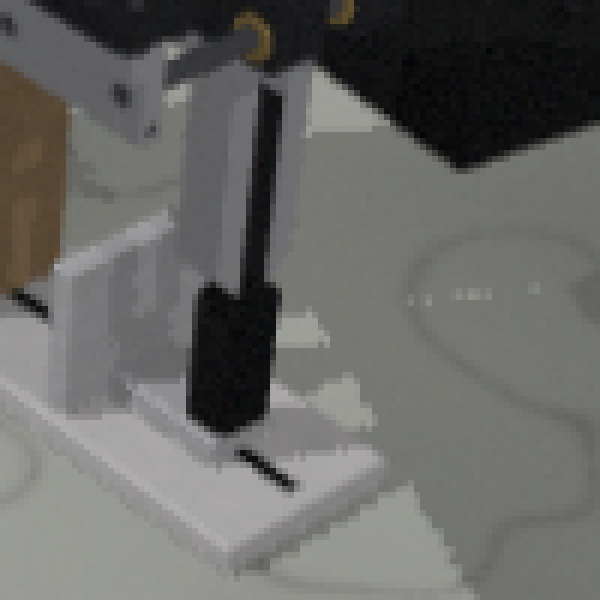

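Run:
```python
from h import *
p,d,m=snap('side'); W=cloud(m,d)
print('gold disc side',W[197,392]*1000,W[192,407]*1000, W[207:214:2,371]*1000)
for u in (382,386,400):
    print(u,[(v,*torack(W[v,u,:2]*1000).round(0).tolist(),round(W[v,u,2]*1000)) for v in range(208,248,3)])
p2,d2,m2=snap('wrist'); W2=cloud(m2,d2)
for o in tops(p2,d2,m2,brown(p2)&(W2[...,2]>.12),100): print(o['px'],o['xy'],o['z'])
plan([])
```

```text
gold disc side [ 591.57371517 -209.58481419  191.36824526] [ 629.05195375 -204.59345063  188.1666077 ] [[ 542.22778625 -216.8355396   190.00091315]
 [ 542.59493136 -216.75955073  185.84582115]
 [ 543.05251911 -216.56694869  181.57227602]
 [ 542.01875602 -218.34535453  178.86931214]]
382 [(208, -17.0, -127.0, 145), (211, -17.0, -127.0, 139), (214, -17.0, -128.0, 133), (217, -17.0, -128.0, 126), (220, -18.0, -130.0, 121), (223, -18.0, -130.0, 114), (226, -18.0, -131.0, 108), (229, -18.0, -132.0, 101), (232, -18.0, -133.0, 94), (235, 23.0, -95.0, 48), (238, 25.0, -94.0, 39), (241, -10.0, -127.0, 66), (244, -11.0, -129.0, 60), (247, -12.0, -131.0, 55)]
386 [(208, -18.0, -137.0, 151), (211, -18.0, -137.0, 144), (214, -16.0, -136.0, 136), (217, -17.0, -138.0, 132), (220, -17.0, -139.0, 125), (223, -17.0, -140.0, 119), (226, -16.0, -140.0, 112), (229, -20.0, -144.0, 108), (232, -17.0, -142.0, 99), (235, -16.0, -142.0, 92), (238, -5.0, -133.0, 75), (241, -11.0, -139.0, 74), (244, -12.0, -140.0, 68), (247, -12.0, -141.0, 61)]
400 [(208, 14.0, -143.0, 142), (211, 15.0, -143.0, 135), (214, 17.0, -142.0, 127), (217, 157.0, -24.0, 1), (220, 151.0, -29.0, -3), (223, 142.0, -38.0, -2), (226, 130.0, -49.0, 0), (229, 121.0, -58.0, 0), (232, 113.0, -66.0, 0), (235, 102.0, -77.0, 3), (238, 98.0, -81.0, -1), (241, 89.0, -89.0, -1), (244, 83.0, -95.0, -2), (247, 73.0, -105.0, 0)]
[299.0, 320.0] (608.5, -151.0) 197.4
[344.0, 321.0] (619.9, -149.3) 197.5
[297.0, 374.0] (605.0, -159.3) 204.9
t 19.62 tcp [ 619.1 -176.9   41. ] jaw 8.2 tilt [ 0.002 -0.001 -1.   ] q [-0.33  0.62  1.36 -0.    1.16 -0.48] w 0.0093 F [-0.1 -0.1 -0.1]
```

Run:
```python
from h import *
p,d,m=snap('wrist'); W=cloud(m,d); save('w11',p)
t=np.array([619.1,-176.9])
Q=np.array([[torack(W[v,u,:2]*1000)-[0,-133]] for v in range(400) for u in range(640)]).reshape(400,640,2) if 0 else ((W[...,:2]*1000-RO)@RK)-[0,-133]
for v in range(200,330,8):
    print(v,[(u,*Q[v,u].round(0).tolist(),round(float(W[v,u,2])*1000)) for u in range(296,352,9)])
```

```text
200 [(296, -23.0, 5.0, 13), (305, -14.0, 8.0, 24), (314, -7.0, 8.0, 24), (323, 1.0, 8.0, 25), (332, 8.0, 8.0, 25), (341, 16.0, 4.0, 13), (350, 24.0, 5.0, 13)]
208 [(296, -23.0, -3.0, 14), (305, -15.0, -2.0, 14), (314, -7.0, 6.0, 38), (323, 0.0, 7.0, 42), (332, 7.0, 6.0, 40), (341, 16.0, -3.0, 13), (350, 24.0, -3.0, 12)]
216 [(296, -23.0, -10.0, 13), (305, -15.0, -10.0, 13), (314, -6.0, 6.0, 58), (323, 0.0, 6.0, 58), (332, 7.0, 6.0, 57), (341, 16.0, -10.0, 14), (350, 25.0, -11.0, 12)]
224 [(296, -23.0, -18.0, 13), (305, -15.0, -18.0, 13), (314, -6.0, 6.0, 73), (323, 0.0, 6.0, 75), (332, 6.0, 9.0, 82), (341, 17.0, -18.0, 13), (350, 25.0, -17.0, 14)]
232 [(296, -16.0, 9.0, 94), (305, -11.0, 9.0, 94), (314, -6.0, 6.0, 87), (323, 0.0, 1.0, 75), (332, 5.0, 9.0, 96), (341, 11.0, 9.0, 95), (350, 25.0, -26.0, 13)]
240 [(296, -15.0, 9.0, 107), (305, -10.0, 9.0, 107), (314, -6.0, 1.0, 88), (323, 0.0, -5.0, 76), (332, 5.0, 8.0, 103), (341, 10.0, 9.0, 107), (350, 15.0, 9.0, 106)]
248 [(296, -14.0, 9.0, 117), (305, -10.0, 9.0, 117), (314, -6.0, -4.0, 90), (323, 0.0, -11.0, 76), (332, 5.0, 7.0, 113
[... 1025 characters left out ...]
50, 6.0, 34.0, 195)]
304 [(296, -7.0, 33.0, 197), (305, -5.0, 28.0, 191), (314, -3.0, 28.0, 191), (323, -1.0, 28.0, 190), (332, 2.0, 28.0, 190), (341, 4.0, 28.0, 191), (350, 6.0, 34.0, 198)]
312 [(296, -7.0, 31.0, 197), (305, -5.0, 28.0, 194), (314, -3.0, 27.0, 193), (323, -1.0, 27.0, 193), (332, 2.0, 27.0, 193), (341, 4.0, 28.0, 194), (350, 6.0, 33.0, 201)]
320 [(296, -7.0, 29.0, 198), (305, -5.0, 27.0, 195), (314, -3.0, 26.0, 195), (323, -1.0, 26.0, 194), (332, 2.0, 26.0, 195), (341, 4.0, 27.0, 195), (350, 6.0, 32.0, 202)]
328 [(296, -7.0, 27.0, 199), (305, -5.0, 24.0, 195), (314, -3.0, 25.0, 196), (323, -1.0, 24.0, 196), (332, 2.0, 25.0, 196), (341, 4.0, 23.0, 194), (350, 6.0, 30.0, 202)]
```

View pics/w11.png

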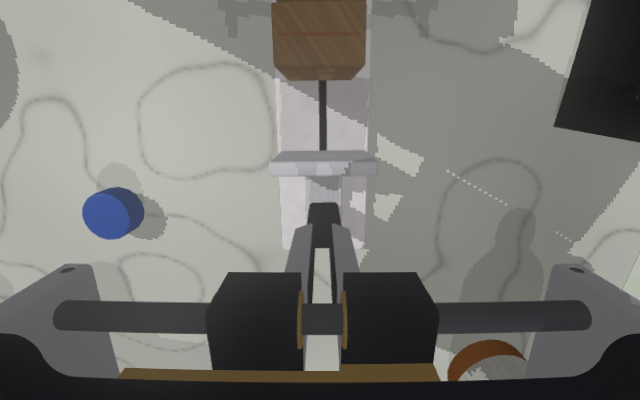

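The wrist view and depth show the finger tips at z≈88 mm, just above the tab top (321,210). The reported TCP is z=41, so the fingers end about 47 mm short of the stated TCP and closed above the tab. I'll open, go deeper in steps while watching the force, then close.

```bash
python3 -m inch '[{"ax":0,"ay":0,"az":0,"tx":0,"ty":0,"tz":0,"fingers":0.6},{"ax":0,"ay":0,"az":0,"tx":0,"ty":0,"tz":0,"fingers":0.6},{"ax":0,"ay":0,"az":0,"tx":0,"ty":0,"tz":0,"fingers":0.6},{"ax":0,"ay":0,"az":0,"tx":0,"ty":0,"tz":0,"fingers":0.6},{"ax":0,"ay":0,"az":0,"tx":0,"ty":0,"tz":0,"fingers":0.6},{"ax":0,"ay":0,"az":0,"tx":0,"ty":0,"tz":0,"fingers":0.6},{"ax":0,"ay":0,"az":0,"tx":0.01,"ty":0,"tz":0,"fingers":0.6},{"ax":0,"ay":0,"az":0,"tx":0.02,"ty":0,"tz":0,"fingers":0.6},{"ax":0,"ay":0,"az":0,"tx":0.02,"ty":0,"tz":0,"fingers":0.6},{"ax":0,"ay":0,"az":0,"tx":0.02,"ty":0,"tz":0,"fingers":0.6}]'
python3 - <<'E'
from h import *
plan([])
p,d,m=snap('wrist'); W=cloud(m,d); Q=((W[...,:2]*1000-RO)@RK)-[0,-133]
# finger tips: points within 12mm of the jaw line in y, |x| 20..45
k=(abs(Q[...,1])<12)&(abs(Q[...,0])>20)&(abs(Q[...,0])<45)&(W[...,2]>.03)
print('lowest finger pts z',np.sort(W[...,2][k])[:8]*1000)
E
```

```text
time: 20.5
position: [0.6185, -0.1767, 0.0198]
tool_rot: [-0.988, 1.57, -2.416]
ft_force: [-0.1, -0.4, -0.1]
grip_width: 0.0563
t 20.5 tcp [ 618.5 -176.7   19.8] jaw 8.2 tilt [-0. -0. -1.] q [-0.33  0.65  1.37 -0.    1.12 -0.48] w 0.0563 F [-0.1 -0.4 -0.1]
lowest finger pts z [58.70834407 59.11646868 59.18610011 59.29238179 59.42298568 59.47085793
 59.6064021  59.61020651]
```

```bash
python3 -m inch '[{"ax":0,"ay":0,"az":0,"tx":0.008,"ty":0.0005,"tz":0,"fingers":0.6},{"ax":0,"ay":0,"az":0,"tx":0.014,"ty":0.0005,"tz":0,"fingers":0.6},{"ax":0,"ay":0,"az":0,"tx":0.014,"ty":0.0005,"tz":0,"fingers":0.6},{"ax":0,"ay":0,"az":0,"tx":0.014,"ty":0.0005,"tz":0,"fingers":0.1},{"ax":0,"ay":0,"az":0,"tx":0.014,"ty":0.0005,"tz":0,"fingers":0.1},{"ax":0,"ay":0,"az":0,"tx":0.014,"ty":0.0005,"tz":0,"fingers":0.1},{"ax":0,"ay":0,"az":0,"tx":0.014,"ty":0.0005,"tz":0,"fingers":0.1},{"ax":0,"ay":0,"az":0,"tx":0.014,"ty":0.0005,"tz":0,"fingers":0.1},{"ax":0,"ay":0,"az":0,"tx":0.014,"ty":0.0005,"tz":0,"fingers":0.1},{"ax":0,"ay":0,"az":0,"tx":0.014,"ty":0.0005,"tz":0,"fingers":0.1}]'
python3 - <<'E'
from h import *
p,R,s=tool(); print(torack(p[:2])); plan([(*rk(0,-69),24,8.2)])
E
```

```text
time: 21.38
position: [0.6204, -0.1767, 0.0068]
tool_rot: [1.098, 1.568, -0.329]
ft_force: [7.8, 0.2, -3.2]
grip_width: 0.024
[   1.34658696 -133.01496544]
t 21.38 tcp [ 620.4 -176.7    6.8] jaw 8.2 tilt [ 0.003 -0.001 -1.   ] q [-0.33  0.67  1.37  0.    1.1  -0.48] w 0.024 F [ 7.8  0.2 -3.2]
  t [ 0.0015 -0.0013 -0.064 ] a [ 0.03  0.08 -0.16]
```

```bash
python3 -m inch '[{"ax":0,"ay":0,"az":0,"tx":0,"ty":0,"tz":-0.01,"fingers":0.1},{"ax":0,"ay":0,"az":0,"tx":0,"ty":0,"tz":-0.025,"fingers":0.1},{"ax":0,"ay":0,"az":0,"tx":0,"ty":0,"tz":-0.04,"fingers":0.1},{"ax":0,"ay":0,"az":0,"tx":0,"ty":0,"tz":-0.046,"fingers":0.1},{"ax":0,"ay":0,"az":0,"tx":0,"ty":0,"tz":-0.048,"fingers":0.1},{"ax":0,"ay":0,"az":0,"tx":0,"ty":0,"tz":-0.05,"fingers":0.1},{"ax":0,"ay":0,"az":0,"tx":0,"ty":0,"tz":-0.052,"fingers":0.1},{"ax":0,"ay":0,"az":0,"tx":0,"ty":0,"tz":-0.054,"fingers":0.1},{"ax":0,"ay":0,"az":0,"tx":0,"ty":0,"tz":-0.056,"fingers":0.1},{"ax":0,"ay":0,"az":0,"tx":0,"ty":0,"tz":-0.058,"fingers":0.1},{"ax":0,"ay":0,"az":0,"tx":0,"ty":0,"tz":-0.06,"fingers":0.1},{"ax":0,"ay":0,"az":0,"tx":0,"ty":0,"tz":-0.06,"fingers":0.1}]'
python3 - <<'E'
from h import *
p,R,s=tool(); print(torack(p[:2])); plan([(*rk(1.3,-69),24,8.2)])
E
```

```text
time: 22.38
position: [0.6115, -0.1175, 0.0068]
tool_rot: [0.953, 1.568, -0.474]
ft_force: [-5.7, -0.5, 3.1]
grip_width: 0.0241
[  0.92243203 -73.20176721]
t 22.38 tcp [ 611.5 -117.5    6.8] jaw 8.2 tilt [ 0.002 -0.001 -1.   ] q [-0.25  0.62  1.45 -0.    1.07 -0.39] w 0.0241 F [-5.7 -0.5  3.1]
  t [ 0.0016  0.0004 -0.0042] a [ 0.01  0.08 -0.12]
```

Sliding freely, with travel now about 73 mm. I'm advancing slowly to the packed position, watching the y force.

```bash
python3 -m inch '[{"ax":0,"ay":0,"az":0,"tx":0,"ty":0,"tz":-0.001,"fingers":0.1},{"ax":0,"ay":0,"az":0,"tx":0,"ty":0,"tz":-0.002,"fingers":0.1},{"ax":0,"ay":0,"az":0,"tx":0,"ty":0,"tz":-0.003,"fingers":0.1},{"ax":0,"ay":0,"az":0,"tx":0,"ty":0,"tz":-0.003,"fingers":0.1},{"ax":0,"ay":0,"az":0,"tx":0,"ty":0,"tz":-0.003,"fingers":0.1}]'; python3 -m inch '[{"ax":0,"ay":0,"az":0,"tx":0,"ty":0,"tz":-0.001,"fingers":0.1},{"ax":0,"ay":0,"az":0,"tx":0,"ty":0,"tz":-0.001,"fingers":0.1},{"ax":0,"ay":0,"az":0,"tx":0,"ty":0,"tz":-0.001,"fingers":0.1}]'
python3 - <<'E'
from h import *
p,R,s=tool(); print(torack(p[:2])); plan([])
p,d,m=snap('top'); W=cloud(m,d)
Q=((W[...,:2]*1000-RO)@RK)
for o in tops(p,d,m,brown(p)&(W[...,2]>.05)&(W[...,2]<.2)&(W[...,0]<.7)): print(o,torack(o['xy']))
E
```

```text
time: 22.8
position: [0.6109, -0.1146, 0.0068]
tool_rot: [0.883, 1.568, -0.544]
ft_force: [-2.5, -2.6, 1.3]
grip_width: 0.0238
time: 23.05
position: [0.6108, -0.1138, 0.0068]
tool_rot: [0.835, 1.568, -0.592]
ft_force: [-2.6, -5.1, 2.1]
grip_width: 0.024
[  0.84576509 -69.44065667]
t 23.05 tcp [ 610.8 -113.8    6.8] jaw 8.2 tilt [ 0.002 -0.001 -1.   ] q [-0.24  0.62  1.45 -0.    1.07 -0.39] w 0.024 F [-2.6 -5.1  2.1]
{'px': [316.0, 176.0], 'xy': (586.6, 46.2), 'size': (48.9, 31.1), 'ang': 10.3, 'z': np.float64(151.9), 'n': 395} [-0.32569458 92.39103811]
```

```bash
for i in 1; do python3 -m inch '[{"ax":0,"ay":0,"az":0,"tx":0,"ty":0,"tz":-0.001,"fingers":0.1},{"ax":0,"ay":0,"az":0,"tx":0,"ty":0,"tz":-0.0015,"fingers":0.1},{"ax":0,"ay":0,"az":0,"tx":0,"ty":0,"tz":-0.0015,"fingers":0.1}]'; python3 -m inch '[{"ax":0,"ay":0,"az":0,"tx":0,"ty":0,"tz":-0.0015,"fingers":0.1},{"ax":0,"ay":0,"az":0,"tx":0,"ty":0,"tz":-0.0015,"fingers":0.1},{"ax":0,"ay":0,"az":0,"tx":0,"ty":0,"tz":-0.0015,"fingers":0.1}]';done;  python3 - <<'E'
from h import *
p,R,s=tool(); print(torack(p[:2])); plan([])
E
```

```text
time: 23.35
position: [0.6106, -0.1125, 0.0068]
tool_rot: [0.788, 1.568, -0.64]
ft_force: [-2.6, -5.2, 2.2]
grip_width: 0.0235
time: 23.6
position: [0.6106, -0.1121, 0.0068]
tool_rot: [0.594, 1.567, -0.834]
ft_force: [0.2, -10.6, -0.6]
grip_width: 0.0242
[  0.83889103 -67.75291249]
t 23.6 tcp [ 610.6 -112.1    6.8] jaw 8.2 tilt [ 0.003 -0.003 -1.   ] q [-0.24  0.62  1.45 -0.    1.07 -0.38] w 0.0242 F [  0.2 -10.6  -0.6]
```

The force has risen to 10.6 N and motion has stopped, so the row is packed. I'm releasing, lifting clear and moving aside for a look.

```bash
python3 -m inch '[{"ax":0,"ay":0,"az":0,"tx":0,"ty":0,"tz":0,"fingers":0.5},{"ax":0,"ay":0,"az":0,"tx":0,"ty":0,"tz":0,"fingers":0.5},{"ax":0,"ay":0,"az":0,"tx":0,"ty":0,"tz":0,"fingers":0.5},{"ax":0,"ay":0,"az":0,"tx":0,"ty":0,"tz":0,"fingers":0.5},{"ax":0,"ay":0,"az":0,"tx":0,"ty":0,"tz":0,"fingers":0.5},{"ax":0,"ay":0,"az":0,"tx":-0.03,"ty":0,"tz":0,"fingers":0.5},{"ax":0,"ay":0,"az":0,"tx":-0.07,"ty":0,"tz":0,"fingers":0.5},{"ax":0,"ay":0,"az":0,"tx":-0.11,"ty":0,"tz":0.01,"fingers":0.5},{"ax":0,"ay":0,"az":0,"tx":-0.15,"ty":0,"tz":0.04,"fingers":0.5},{"ax":0,"ay":0,"az":0,"tx":-0.17,"ty":0,"tz":0.08,"fingers":0.5},{"ax":0,"ay":0,"az":0,"tx":-0.17,"ty":0,"tz":0.12,"fingers":0.5},{"ax":0,"ay":0,"az":0,"tx":-0.17,"ty":0,"tz":0.16,"fingers":0.5},{"ax":0,"ay":0,"az":0,"tx":-0.17,"ty":0,"tz":0.2,"fingers":0.5},{"ax":0,"ay":0,"az":0,"tx":-0.17,"ty":-0.1,"tz":0.24,"fingers":0.5},{"ax":0,"ay":0,"az":0,"tx":-0.17,"ty":-0.12,"tz":0.27,"fingers":0.5},{"ax":0,"ay":0,"az":0,"tx":-0.17,"ty":-0.12,"tz":0.27,"fingers":0.5},{"ax":0,"ay":0,"az":0,"tx":-0.17,"ty":-0.12,"tz":0.27,"fingers":0.5}]'
python3 - <<'E'
from h import *
plan([])
for n in('top','side'):
    p,d,m=snap(n); W=cloud(m,d); save(n+'12',p)
    Q=((W[...,:2]*1000-RO)@RK); z=W[...,2]*1000
    for nm,z0,z1 in (('D',84,92),('C',105,113),('B',127,135),('A',149,157)):
        k=brown(p)&(abs(Q[...,0])<40)&(abs(Q[...,1])<130)&(z>z0-1)&(z<z1)
        pts=np.c_[Q[k]].astype(np.float32)
        if n=='side': print(n,nm,k.sum(),np.median(z[k]),np.percentile(pts,[3,97],axis=0).round(1).tolist())
        else:
            r=cv2.minAreaRect(pts); print(n,nm,k.sum(),np.median(z[k]).round(1),np.round(r[0],1),np.round(r[1],1),round(r[2],1))
    k=(abs(Q[...,0])<40)&(z>60)&(z<80)&(Q[...,1]<0)&(Q[...,1]>-110)&~brown(p)
    for o in tops(p,d,m,k,30): print('stop',o['size'],o['ang'],o['z'],torack(o['xy']).round(1))
    hi=(W[...,0]>.38)&(W[...,0]<.5)&(W[...,1]>-.02)&(W[...,1]<.25)&(z>30)
    for o in tops(p,d,m,hi,30): print('glass',o['xy'],o['z'])
E
```

```text
time: 25.02
position: [0.5265, -0.3991, 0.1773]
tool_rot: [0.444, 1.567, -0.987]
ft_force: [0.4, 0.6, 0.6]
grip_width: 0.047
t 25.02 tcp [ 526.5 -399.1  177.3] jaw 8.0 tilt [ 0.002 -0.003 -1.   ] q [-0.7   0.54  1.15 -0.    1.44 -0.84] w 0.047 F [0.4 0.6 0.6]
top D 299 86.0 [-1.9 30.6] [48.4 95.1] 0.1
top C 339 107.8 [-1.5 61.6] [48.4 95.2] 1.0
top B 381 130.1 [-1.9 76.8] [61.5 48.3] 89.2
top A 391 152.1 [ 0.2 94.1] [48.1 31.1] 0.8
stop (67.9, 10.3) 9.3 70.4 [ -0.7 -22.3]
stop (24.6, 18.1) 5.7 73.8 [ -1.5 -67.9]
glass (439.5, 5.5) 41.0
glass (419.6, 202.0) 58.7
side D 274 86.87599321397605 [[-27.7, -20.1], [19.5, 36.7]]
side C 259 108.69917340432 [[-26.9, 11.3], [20.6, 45.7]]
side B 243 130.763846718508 [[-27.5, 43.0], [19.5, 77.5]]
side A 189 152.68078669717633 [[-25.9, 75.3], [21.6, 104.6]]
stop (67.4, 42.6) -17.2 71.0 [ -4.4 -27.9]
stop (26.9, 20.6) 9.7 74.6 [ -3.  -73.3]
glass (419.3, 197.7) 58.0
glass (436.6, -1.2) 41.3
```

View pics/side12.png

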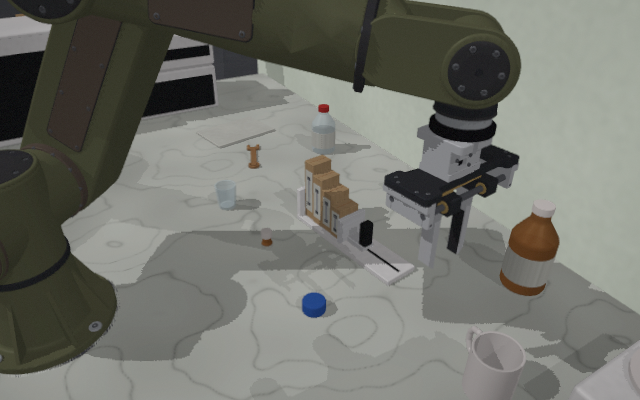

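View pics/top12.png

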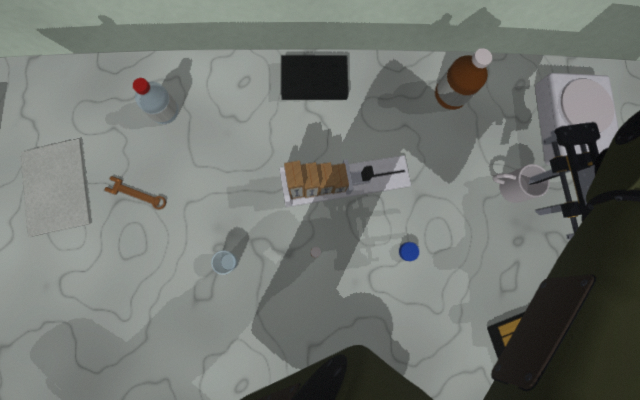

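Both views show the row packed between wall (288,190) and stop (352,180) with heights descending. The beaker (223,261) and vial (316,252) have not moved, and the gripper is clear.

```bash
python3 -c "
from bench import *
print(read_state()['ft_force']); print(sign_off())"
```

```text
[ 0.63773519 -0.00419303  0.5745943 ]
the job is handed in; nothing more can be done
None
```

The four cartons stand upright in the rack, tallest against the fixed wall, with the stop pushed up against the shortest. I handed the job in at about 25 s.

**Final checks (top and side cameras):**
- **Row:** the tops are at 152, 130, 108 and 86 mm, in the right order from the wall. They sit within about 2 mm of the rack's centre line and about 1° of square. A's centre is at about y = +94 mm, and the side view shows the row running without visible gaps to about y = -20 mm.
- **Stop:** the tab's position before and after puts the travel at about 77–78 mm. The pushing force rose to about 11 N at the end, which means the row is snug.
- **Beaker and vial:** the top camera puts both in exactly their starting positions.
- **Robot:** the gripper is clear and open, with about 0.6 N or less on each axis.

**What went wrong or disagreed:**
- **Finger length:** both cameras put the finger tips 40–47 mm short of the stated TCP. The first close on the stop tab therefore shut above it, at about 10 mm instead of 24. I opened, went deeper and gripped it properly. It also means the cartons were held only near their tops, though none slipped.
- **First move:** my first move command was refused, apparently because rows need all seven values, so nothing moved.
- **Side camera:** it read about 3–5 mm lower along the row than the top camera on some items. I relied on the top and wrist views.
- **B, C and D centres:** their tops merged into one outline in the top view. Their places along the row come from the side view and the known carton widths.

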